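# Stir the sugar cobbles and lay the gingerbread castle wall

### The arm

A 6-joint arm with a two-finger parallel gripper is mounted at the origin on the work surface. World frame = base frame: x ahead of the robot, y to its left, z up, the work surface at z = 0. Lengths are in m, angles in rad, forces in N, time in s.
With the tool pointing down it reaches from about 0.225 to 0.725 m from the base axis. Payload 3.1 kg.
Tool frame: the origin (TCP) lies on the centre line of the jaws, within the pads' length; the fingertips stand 14 mm ahead of it and the grasp point (between the pads) lies 5 mm behind it; z points along the fingers, y is the line along which they close (so a half turn about z gives the same grasp; the last joint's range is limited). The gripper opens to 85 mm and grips with 20 to 120 N. Pads are 22 mm wide; open, the fingers measure 114 mm over their backs; the gripper's body (76 mm by 85 mm) begins 54 mm behind the grasp point. The pads swing forward as they close: fully open they stand 13 mm farther back than shut.
Start: joints at [1.189, 0.048, 0.099, 1.622, 0, 1.443], TCP at [0.132, 0.508, 0.245] pointing down, gripper open.
Joint ranges: [-2.91, 2.91], [-0.99, 1.94], [-1.21, 1.42], [-2.12, 2.29], [-1.49, 1.47], [-3.14, 3.14]. Speed limits (rad/s): [2.79, 2.79, 3.14, 3.14, 3.14, 3.14].

### API

Orientations are given as a unit quaternion [w, x, y, z].
In Python, from workcell import env gives the robot as it stands.
- The arm moves only by the tool step_arm, never from a script. Its argument "rows" is a list of rows, each a list of 7 numbers: the shift along the tool's x, y, z as a fraction of full scale, then the turn, a rotation vector about the tool's x, y, z as a fraction of full scale, then the opening, from -1 (shut) to 1 (fully open), so that 0 is half open. A call has 1 to 5 rows; each row is the pose to reach, as a shift and turn from the pose commanded when the call began, along the tool's axes at that moment; what a row does not reach only later rows make up. Full scale, the value 1, is 0.08 m for a shift and 1.5 rad for a turn. A row lasts 1/12 s, in which the tool goes at most 41.7 mm and 7.16 degrees, less where a joint would pass 70% of its speed; a pose out of reach is approached as far as the arm can. A call with a number of a shift or a turn outside -1 to 1 is refused whole. A call with a gripper value outside its range is refused whole. The fingers move at their own pace and stop on an object; "squeeze" is the grip in N (left out, the last holds). Time passes only in rows, so rows that repeat a pose let the fingers close. It gives the time, the measured TCP pose, the force, the opening and the grip force at its end, in the units of the state.
- env.observe(): the state, without advancing time (a new reading comes with each control period).
- env.grab_frame(name): name is "side" or "top" or "wrist"; returns (picture, depth): 420x560x3 uint8, blue, green, red; 420x560 float32, m along the optical axis (not along the pixel's ray), 0 where there is no reading.
- env.camera_params(name): a dict with "fx", "fy", "cx", "cy" (pixels), "k1" (the pictures are not rectified: a ray, as slopes to the right and down, at radius r is drawn at 1 + k1 r^2 times it, then the intrinsics apply), "T" (4x4, takes a point from camera to world coordinates). Camera axes: x right, y up, looking along -z (the intrinsics and any distortion apply to the point x, -y, -z); pixel columns grow to the right and rows downward; lengths in m; the calibration is good to about 2 mm. A picture is of the moment at which its call begins: read the wrist's pose just before it. camera_params takes no time and is no camera call; for the wrist camera it gives the pose at the moment of the call.
- env.close_job(): hands the job in; it is judged then, once.
The state is a dict: "time_s": time; "joints": joint angles; "joint_vel": joint speeds; "joint_efforts": joint torques, N m; "eef_pos": TCP position; "tcp_rot": TCP orientation; "wrist_force": force on the tool from outside, world axes, zero at the start; "torque": the same for the moment, N m; "width": finger opening in m; "grip_force": force on a finger pad.
Only numpy, scipy, OpenCV 4.12 (cv2) and the standard library are available. Lean on these libraries where they do the work, as an engineer would, in place of code of your own. Each camera call takes 0.05 s, during which the arm holds its last target. There are 200 camera calls.

### The job

For a castle cake, mix the pink and white courtyard beads: with the wooden rod's foot down near the pan's floor, stir three or more full turns round the pan, midway between its middle and wall, until every bead has shifted, spilling none, then stand the rod upright on its cork coaster again. Build the castle wall from all the gingerbread bricks present, in running bond on the card's blue strip: three end to end, parted at the ticks, then each further brick lying squarely across the joint of two below, up to two in the second course and one on top. Leave the jar, comb and whisk where they are.

Things in the scene. Friction and masses are not known exactly. Their poses are not given: they have to be found in the camera images.
- brick0_mid (a point): gingerbread brick, brown, 72 x 34 x 34 mm, about 55 g; point at its centre; its x axis runs along the 72 mm length; the four long faces are alike, any of them may lie uppermost. Starts lying on the baking mat. Some of the six bricks may be absent
- brick1_mid (a point): gingerbread brick, brown, 72 x 34 x 34 mm, about 55 g; point at its centre; its x axis runs along the 72 mm length; the four long faces are alike, any of them may lie uppermost. Starts lying on the baking mat. Some of the six bricks may be absent
- brick2_mid (a point): gingerbread brick, brown, 72 x 34 x 34 mm, about 55 g; point at its centre; its x axis runs along the 72 mm length; the four long faces are alike, any of them may lie uppermost. Starts lying on the baking mat. Some of the six bricks may be absent
- brick3_mid (a point): gingerbread brick, brown, 72 x 34 x 34 mm, about 55 g; point at its centre; its x axis runs along the 72 mm length; the four long faces are alike, any of them may lie uppermost. Starts lying on the baking mat. Some of the six bricks may be absent
- brick4_mid (a point): gingerbread brick, brown, 72 x 34 x 34 mm, about 55 g; point at its centre; its x axis runs along the 72 mm length; the four long faces are alike, any of them may lie uppermost. Starts lying on the baking mat. Some of the six bricks may be absent
- brick5_mid (a point): gingerbread brick, brown, 72 x 34 x 34 mm, about 55 g; point at its centre; its x axis runs along the 72 mm length; the four long faces are alike, any of them may lie uppermost. Starts lying on the baking mat. Some of the six bricks may be absent
- bead0_mid (a point): pink chunky sugar bead, a short barrel 22 mm across and 16 mm tall, 12 g; point at its centre. Starts standing on the pan's floor about 40 mm from the pan's middle (pink ones in one half, white ones in the other, nothing in the middle)
- bead1_mid (a point): pink chunky sugar bead, a short barrel 22 mm across and 16 mm tall, 12 g; point at its centre. Starts standing on the pan's floor about 40 mm from the pan's middle (pink ones in one half, white ones in the other, nothing in the middle)
- bead2_mid (a point): pink chunky sugar bead, a short barrel 22 mm across and 16 mm tall, 12 g; point at its centre. Starts standing on the pan's floor about 40 mm from the pan's middle (pink ones in one half, white ones in the other, nothing in the middle)
- bead3_mid (a point): white chunky sugar bead, a short barrel 22 mm across and 16 mm tall, 12 g; point at its centre. Starts standing on the pan's floor about 40 mm from the pan's middle (pink ones in one half, white ones in the other, nothing in the middle)
- bead4_mid (a point): white chunky sugar bead, a short barrel 22 mm across and 16 mm tall, 12 g; point at its centre. Starts standing on the pan's floor about 40 mm from the pan's middle (pink ones in one half, white ones in the other, nothing in the middle)
- bead5_mid (a point): white chunky sugar bead, a short barrel 22 mm across and 16 mm tall, 12 g; point at its centre. Starts standing on the pan's floor about 40 mm from the pan's middle (pink ones in one half, white ones in the other, nothing in the middle)
- pan: round aluminium cake pan, held fast, outer diameter 180 mm, 50 mm tall, walls 3 mm, floor 4 mm thick; origin at the centre of its underside, z up
- rod_mid (a point): wooden stirring rod standing upright on the cork coaster: 165 mm tall, foot a dark cylinder 36 mm across and 30 mm tall, above it a pale round shaft 20 mm across to the top; 120 g; point at its centre, 82.5 mm above its underside; z along the rod to its top
- rod_foot (a point): centre of the rod's underside; z along the rod to its top
- coaster: round cork coaster, fixed, 90 mm across, 5 mm thick; origin at the centre of its underside
- board: white cake card, fixed, 250 x 110 x 5 mm; origin under its centre, x along its length; blue wall strip 222 x 34 mm along the middle, two dark ticks across it at the joints, 75 mm apart. Brick centres: bottom course x = -75, 0, 75 mm (3 mm joints) at 22 mm above the origin, second x = -37.5, 37.5 at 56 mm, third x = 0 at 90 mm; all y = 0
- mat: flat silicone baking mat, fixed, 300 x 210 x 3 mm, on which the bricks start; origin at the centre of its underside, x along the 300 mm side
- jar_mid (a point): bystander: glass sprinkle jar with red cap, 48 mm across, 85 mm tall; point at its centre
- comb_mid (a point): bystander: flat blue plastic decorating comb, 63 x 100 x 5 mm; point at its centre
- whisk_mid (a point): bystander: flat stainless whisk, 265 mm long, lying down; point near its middle
There are look-alikes about, which are no part of the job. Of the things shaped like the part that bears rod_mid, the wooden one is meant.

How it is judged:
On the way, in this order (a step that is already met when the one before it is completed fails the run):
1. rod's foot down among the beads, in one half of the pan (the half where the pink beads began) (horizontal distance between rod_foot and pan below 0.08 m and z of rod_foot in the frame of pan below 0.022 m and y of rod_foot in the frame of pan above 0.015 m), for 0.1 s.
2. then swept to the other half (horizontal distance between rod_foot and pan below 0.08 m and z of rod_foot in the frame of pan below 0.022 m and y of rod_foot in the frame of pan below -0.015 m), for 0.1 s.
3. swept round to the first half again (all of step 1), for 0.1 s.
4. to the other half again (all of step 2), for 0.1 s.
5. and round to the first half a third time, every bead by now stirred at least 10 mm from where it lay (all of step 3 and distance of each of bead0_mid, bead1_mid, bead2_mid, bead3_mid, bead4_mid, bead5_mid from where it was at the start of the episode above 0.01 m), for 0.1 s.
6. rod stood upright on the cork coaster again (horizontal distance between rod_foot and coaster below 0.03 m and height (world z) of rod_foot below 0.012 m and angle between rod_foot's own z axis and vertical below 0.1 rad), for 0.2 s.
At the end, for the whole second after the job is handed in: Every brick centred within 9 mm (6 mm in height) of a place of the wall (three, two, one), within 0.12 rad of its line, level within 0.06 rad; all beads in the pan, each over 10 mm from its start; rod upright within 0.1 rad, foot within 30 mm of the coaster's middle (all of step 6 and ((x of brick0_mid in the frame of board between -0.084 and -0.066 m and z of brick0_mid in the frame of board between 0.016 and 0.028 m) or (x of brick0_mid in the frame of board between -0.009 and 0.009 m and z of brick0_mid in the frame of board between 0.016 and 0.028 m) or (x of brick0_mid in the frame of board between 0.066 and 0.084 m and z of brick0_mid in the frame of board between 0.016 and 0.028 m) or (x of brick0_mid in the frame of board between -0.0465 and -0.0285 m and z of brick0_mid in the frame of board between 0.05 and 0.062 m) or (x of brick0_mid in the frame of board between 0.0285 and 0.0465 m and z of brick0_mid in the frame of board between 0.05 and 0.062 m) or (x of brick0_mid in the frame of board between -0.009 and 0.009 m and z of brick0_mid in the frame of board between 0.084 and 0.096 m)) and y of brick0_mid in the frame of board between -0.009 and 0.009 m and angle between the x axis of each of brick0_mid, brick1_mid, brick2_mid, brick3_mid, brick4_mid, brick5_mid and the x axis of board, either way round below 0.12 rad and angle between brick0_mid's own x axis and vertical between 1.51 and 1.63 rad and ((x of brick1_mid in the frame of board between -0.084 and -0.066 m and z of brick1_mid in the frame of board between 0.016 and 0.028 m) or (x of brick1_mid in the frame of board between -0.009 and 0.009 m and z of brick1_mid in the frame of board between 0.016 and 0.028 m) or (x of brick1_mid in the frame of board between 0.066 and 0.084 m and z of brick1_mid in the frame of board between 0.016 and 0.028 m) or (x of brick1_mid in the frame of board between -0.0465 and -0.0285 m and z of brick1_mid in the frame of board between 0.05 and 0.062 m) or (x of brick1_mid in the frame of board between 0.0285 and 0.0465 m and z of brick1_mid in the frame of board between 0.05 and 0.062 m) or (x of brick1_mid in the frame of board between -0.009 and 0.009 m and z of brick1_mid in the frame of board between 0.084 and 0.096 m)) and y of brick1_mid in the frame of board between -0.009 and 0.009 m and angle between brick1_mid's own x axis and vertical between 1.51 and 1.63 rad and ((x of brick2_mid in the frame of board between -0.084 and -0.066 m and z of brick2_mid in the frame of board between 0.016 and 0.028 m) or (x of brick2_mid in the frame of board between -0.009 and 0.009 m and z of brick2_mid in the frame of board between 0.016 and 0.028 m) or (x of brick2_mid in the frame of board between 0.066 and 0.084 m and z of brick2_mid in the frame of board between 0.016 and 0.028 m) or (x of brick2_mid in the frame of board between -0.0465 and -0.0285 m and z of brick2_mid in the frame of board between 0.05 and 0.062 m) or (x of brick2_mid in the frame of board between 0.0285 and 0.0465 m and z of brick2_mid in the frame of board between 0.05 and 0.062 m) or (x of brick2_mid in the frame of board between -0.009 and 0.009 m and z of brick2_mid in the frame of board between 0.084 and 0.096 m)) and y of brick2_mid in the frame of board between -0.009 and 0.009 m and angle between brick2_mid's own x axis and vertical between 1.51 and 1.63 rad and ((x of brick3_mid in the frame of board between -0.084 and -0.066 m and z of brick3_mid in the frame of board between 0.016 and 0.028 m) or (x of brick3_mid in the frame of board between -0.009 and 0.009 m and z of brick3_mid in the frame of board between 0.016 and 0.028 m) or (x of brick3_mid in the frame of board between 0.066 and 0.084 m and z of brick3_mid in the frame of board between 0.016 and 0.028 m) or (x of brick3_mid in the frame of board between -0.0465 and -0.0285 m and z of brick3_mid in the frame of board between 0.05 and 0.062 m) or (x of brick3_mid in the frame of board between 0.0285 and 0.0465 m and z of brick3_mid in the frame of board between 0.05 and 0.062 m) or (x of brick3_mid in the frame of board between -0.009 and 0.009 m and z of brick3_mid in the frame of board between 0.084 and 0.096 m)) and y of brick3_mid in the frame of board between -0.009 and 0.009 m and angle between brick3_mid's own x axis and vertical between 1.51 and 1.63 rad and ((x of brick4_mid in the frame of board between -0.084 and -0.066 m and z of brick4_mid in the frame of board between 0.016 and 0.028 m) or (x of brick4_mid in the frame of board between -0.009 and 0.009 m and z of brick4_mid in the frame of board between 0.016 and 0.028 m) or (x of brick4_mid in the frame of board between 0.066 and 0.084 m and z of brick4_mid in the frame of board between 0.016 and 0.028 m) or (x of brick4_mid in the frame of board between -0.0465 and -0.0285 m and z of brick4_mid in the frame of board between 0.05 and 0.062 m) or (x of brick4_mid in the frame of board between 0.0285 and 0.0465 m and z of brick4_mid in the frame of board between 0.05 and 0.062 m) or (x of brick4_mid in the frame of board between -0.009 and 0.009 m and z of brick4_mid in the frame of board between 0.084 and 0.096 m)) and y of brick4_mid in the frame of board between -0.009 and 0.009 m and angle between brick4_mid's own x axis and vertical between 1.51 and 1.63 rad and ((x of brick5_mid in the frame of board between -0.084 and -0.066 m and z of brick5_mid in the frame of board between 0.016 and 0.028 m) or (x of brick5_mid in the frame of board between -0.009 and 0.009 m and z of brick5_mid in the frame of board between 0.016 and 0.028 m) or (x of brick5_mid in the frame of board between 0.066 and 0.084 m and z of brick5_mid in the frame of board between 0.016 and 0.028 m) or (x of brick5_mid in the frame of board between -0.0465 and -0.0285 m and z of brick5_mid in the frame of board between 0.05 and 0.062 m) or (x of brick5_mid in the frame of board between 0.0285 and 0.0465 m and z of brick5_mid in the frame of board between 0.05 and 0.062 m) or (x of brick5_mid in the frame of board between -0.009 and 0.009 m and z of brick5_mid in the frame of board between 0.084 and 0.096 m)) and y of brick5_mid in the frame of board between -0.009 and 0.009 m and angle between brick5_mid's own x axis and vertical between 1.51 and 1.63 rad and horizontal distance between each of bead0_mid, bead1_mid, bead2_mid, bead3_mid, bead4_mid, bead5_mid and pan below 0.088 m and height (world z) of each of bead0_mid, bead1_mid, bead2_mid, bead3_mid, bead4_mid, bead5_mid below 0.05 m and distance of each of bead0_mid, bead1_mid, bead2_mid, bead3_mid, bead4_mid, bead5_mid from where it was at the start of the episode above 0.01 m); the robot touches nothing.
It fails at once if the jar is pushed more than 30 mm (distance of jar_mid from where it was at the start of the episode above 0.03 m).
It fails at once if the comb is pushed more than 30 mm (distance of comb_mid from where it was at the start of the episode above 0.03 m).
It fails at once if the whisk is pushed more than 30 mm (distance of whisk_mid from where it was at the start of the episode above 0.03 m).
Of brick0, brick1, brick2, brick3, brick4, brick5 only 4 to 6 are there at a start; the rules pass over those that are not, and their reading is None.
At some moment in a run one of brick0, brick1, brick2, brick3, brick4, brick5 may be knocked a few centimetres aside while the robot is not near it.
It also fails if it takes over 210 s, if anything falls off the work surface, if the arm or the gripper's body presses on something with over 40 N, if the wrist force passes 120 N, or if a joint passes its speed limit or range.

## Working session

There is one attempt and no reset: what is moved stays moved. The work goes in short steps, Python scripts to look and compute and a tool call to move; the robot and the scene stay as the last step left them, time stands still between calls to the robot, and variables do not carry over. Pictures are saved under pics/ and viewed, at most 14 in all, crops included, and the job is handed in when it is done.

Besides the shell and the picture viewer there is one more tool, called after "Request:" as name(argument=value, ...), one argument or row to a line, values as JSON. step_arm: Moves the arm, as the interface text tells. Shift numbers are shares of 0.08 m and turn numbers shares of 1.5 rad, none past 1 either way. Its arguments: {"type":"object","properties":{"rows":{"type":"array"},"squeeze":{"type":"number"}},"required":["rows"]}

```bash
ls; mkdir -p pics; cat > h.py <<'E'
import numpy as np, cv2
from workcell import env
def snap(n):
    p=env.camera_params(n); im,d=env.grab_frame(n); return im,d,p
def world(p,d,u,v,z=None):
    # z given: intersect ray with world plane z, else depth
    x=(u-p['cx'])/p['fx']; y=(v-p['cy'])/p['fy']
    a,b=x,y
    for _ in range(20):
        s=1+p['k1']*(a*a+b*b); a,b=x/s,y/s
    ray=np.array([a,-b,-1.]); T=np.array(p['T'])
    if z is None: t=d[int(round(v)),int(round(u))]
    else: t=(z-T[2,3])/(T[:3,:3]@ray)[2]
    return T[:3,:3]@(ray*t)+T[:3,3]
def proj(p,X):
    T=np.array(p['T']); c=T[:3,:3].T@(np.array(X)-T[:3,3]); a,b=c[0]/-c[2],-c[1]/-c[2]
    s=1+p['k1']*(a*a+b*b); return p['cx']+p['fx']*a*s,p['cy']+p['fy']*b*s
E
python3 - <<'E'
from h import *
o=env.observe(); print({k:np.round(v,3) for k,v in o.items()})
for n in('top','side'):
    im,d,p=snap(n); cv2.imwrite(f'pics/{n}0.png',im); np.savez(f'{n}0.npz',im=im,d=d); print(n,np.round(p['T'],3).tolist(),p['fx'],p['cx'],p['k1'])
E
```

```text
pics
{'time_s': np.float64(0.0), 'joints': array([ 1.189,  0.049,  0.098,  1.622, -0.   ,  1.443]), 'joint_vel': array([ 0.001, -0.   , -0.001, -0.   , -0.003, -0.   ]), 'joint_efforts': array([ 1.0000e-03, -3.3878e+01,  3.2001e+01,  2.0000e-02, -0.0000e+00,
        0.0000e+00]), 'eef_pos': array([0.132, 0.508, 0.244]), 'tcp_rot': array([-0.   ,  0.127,  0.992, -0.001]), 'wrist_force': array([-0.25 ,  0.414, -0.173]), 'torque': array([-0.099, -0.008, -0.002]), 'grip_force': np.float64(0.0), 'width': np.float64(0.086)}
top [[-0.021, 0.998, -0.06, 0.507], [-1.0, -0.02, 0.006, 0.007], [0.005, 0.06, 0.998, 1.401], [0.0, 0.0, 0.0, 1.0]] 443.99925897533456 286.12221746203295 -0.11139332381700551
side [[0.987, 0.079, -0.137, 0.455], [-0.158, 0.534, -0.831, -0.751], [0.008, 0.842, 0.539, 0.588], [0.0, 0.0, 0.0, 1.0]] 405.2755458009907 281.9151734163237 -0.04226526425806529
```

View pics/top0.png

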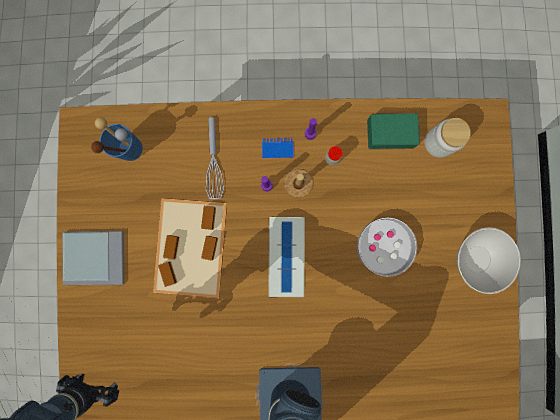

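View pics/side0.png

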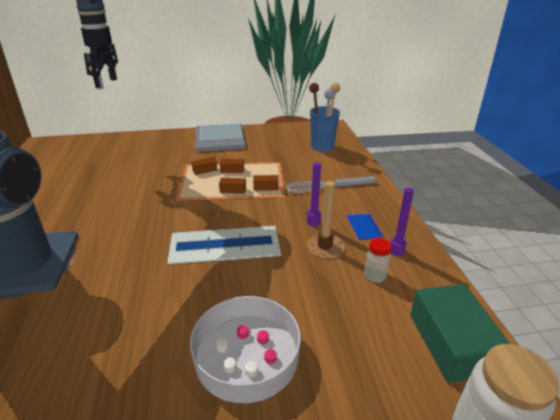

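The top view shows four bricks on the mat, around (209,217), (171,247), (209,247) and (167,273). The wooden rod is at about (298,183) with purple look-alikes at (266,184) and (311,130). The pan is at (387,247), pink beads upper-left, and the card is at (287,257).

```bash
python3 - <<'E'
from h import *
z=np.load('top0.npz'); im,d=z['im'],z['d']; p=env.camera_params('top')
h=np.zeros(d.shape); P=np.zeros(d.shape+(3,))
for v in range(100,320):
    for u in range(60,530): P[v,u]=world(p,d,u,v)
Z=P[...,2]
hsv=cv2.cvtColor(im,cv2.COLOR_BGR2HSV)
print('table z',np.median(Z[300:310,250:330]))
def comps(m,name,zp,minA=10):
    n,l,s,c=cv2.connectedComponentsWithStats(m.astype(np.uint8))
    for i in range(1,n):
        if s[i,4]>=minA:
            ys,xs=np.where(l==i)
            W=np.array([world(p,d,u,v,zp)[:2] for u,v in zip(xs,ys)],np.float32)
            r=cv2.minAreaRect(W); print(name,np.round(c[i],1),s[i,4],'ctr',np.round(W.mean(0),4),'rect',np.round(r[0],4),np.round(r[1],3),round(r[2],1),'z',round(float(np.median(Z[ys,xs])),3))
r=np.zeros(d.shape,bool); r[195:300,150:230]=1
comps(r&(Z>0.022)&(Z<0.06),'brick',0.037,40)
r[:]=0; r[205:310,260:312]=1; comps(r&(hsv[...,0]>90)&(hsv[...,0]<130)&(hsv[...,1]>120),'strip',0.005,40)
r[:]=0; r[210:285,350:425]=1; comps(r&(Z>0.042)&(Z<0.07),'panrim',0.05,40)
comps(r&(hsv[...,1]>100)&((hsv[...,0]>150)),'pink',0.02,4)
comps(r&(Z<0.03)&(hsv[...,1]<40)&(hsv[...,2]>225),'white',0.02,8)
r[:]=0; r[110:200,255:350]=1; comps(r&(Z>0.13)&(Z<0.2),'rods',0.165,3); comps(r&(Z>0.07)&(Z<0.1),'mid',0.085,3)
a=cv2.resize(im[110:205,240:350],None,fx=6,fy=6,interpolation=cv2.INTER_CUBIC)
b=cv2.resize(im[205:290,345:430],None,fx=6,fy=6,interpolation=cv2.INTER_CUBIC)
c=np.zeros((600,660,3),np.uint8); cv2.imwrite('pics/a.png',a); cv2.imwrite('pics/b.png',b)
E
```

```text
table z 0.0004204433177741329
brick [207.7 217.1] 274 ctr [0.5707 0.2414] rect [0.5708 0.2413] [0.036 0.072] 83.0 z 0.037
brick [170.1 247.4] 271 ctr [0.4795 0.3594] rect [0.4806 0.3581] [0.038 0.073] 79.8 z 0.036
brick [208.7 247.8] 276 ctr [0.4764 0.2394] rect [0.4766 0.2392] [0.037 0.072] 76.6 z 0.037
brick [166.6 273.8] 278 ctr [0.3985 0.3712] rect [0.3996 0.3705] [0.072 0.039] 16.3 z 0.036
strip [286.2 255.6] 631 ctr [0.4466 0.0018] rect [0.4439 0.0009] [0.028 0.216] 88.8 z 0.005
panrim [389.7 246.5] 226 ctr [ 0.4689 -0.3153] rect [ 0.4699 -0.3079] [0.176 0.179] 43.3 z 0.049
pink [389.9 233.9] 38 ctr [ 0.5071 -0.324 ] rect [ 0.5069 -0.3243] [0.019 0.019] 88.6 z 0.02
pink [377.2 236.6] 37 ctr [ 0.4998 -0.2834] rect [ 0.4986 -0.2829] [0.019 0.019] 88.7 z 0.02
pink [372.2 247.5] 36 ctr [ 0.4662 -0.2667] rect [ 0.4662 -0.2662] [0.019 0.016] 88.6 z 0.02
rods [312.5 122.3] 40 ctr [ 0.8277 -0.08  ] rect [ 0.8273 -0.08  ] [0.014 0.02 ] 88.5 z 0.163
rods [300.  177.3] 50 ctr [ 0.6711 -0.0408] rect [ 0.6721 -0.0408] [0.017 0.023] 88.7 z 0.17
rods [264.8 179.6] 47 ctr [0.6669 0.0578] rect [0.667  0.0574] [0.017 0.02 ] 89.0 z 0.164
mid [311.2 129.9] 14 ctr [ 0.8251 -0.0811] rect [ 0.8253 -0.0815] [0.016 0.008] 77.5 z 0.083
mid [334.6 152.5] 161 ctr [ 0.7549 -0.1495] rect [ 0.7535 -0.1493] [0.039 0.043] 88.3 z 0.085
mid [298.5 182.4] 10 ctr [ 0.6666 -0.0391] rect [ 0.6668 -0.0393] [0.019 0.009] 70.3 z 0.086
mid [266.8 184.3] 10 ctr [0.6629 0.0555] rect [0.6627 0.0565] [0.009 0.019] 17.4 z 0.088
```

View pics/b.png

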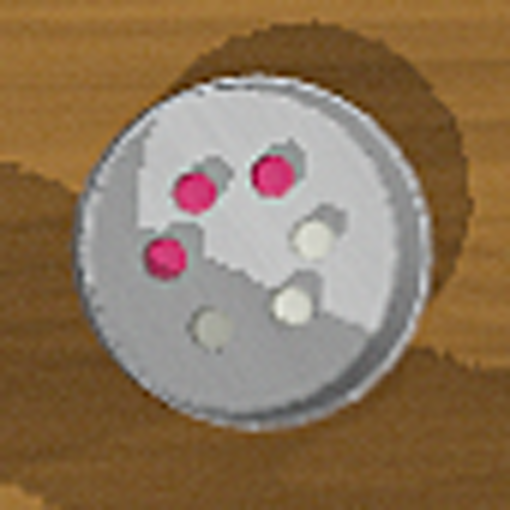

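Pan centre is about (0.470, −0.308), and the pink side points at about +38° from world x. The wooden rod is near (0.669, −0.040). I'll go above the rod first.

Request:
step_arm(
  rows=[
    [0,0,0,0,0,-0.17,1],
    [0,0,0,0,0,-0.17,1],
    [0,0,0,0,0,-0.17,1],
    [0,0,0,0,0,-0.17,1],
  ],
)

```text
time_s: 0.43
eef_pos: [0.1317, 0.5079, 0.2448]
tcp_rot: [-0.0, 0.001, 1.0, -0.001]
wrist_force: [-0.0, -0.7, -1.1]
width: 0.0857
grip_force: 0.0
```

Request:
step_arm(
  rows=[
    [-0.96,-0.98,0,0,0,0,1],
    [-0.96,-0.98,0,0,0,0,1],
    [-0.96,-0.98,0,0,0,0,1],
    [-0.96,-0.98,0,0,0,0,1],
  ],
)

```text
time_s: 0.77
eef_pos: [0.2114, 0.427, 0.2453]
tcp_rot: [0.001, 0.003, 1.0, -0.001]
wrist_force: [0.1, 1.5, 0.2]
width: 0.0854
grip_force: 0.0
```

Request:
step_arm(
  rows=[
    [-0.96,-0.98,0,0,0,0,1],
    [-0.96,-0.98,0,0,0,0,1],
    [-0.96,-0.98,0,0,0,0,1],
    [-0.96,-0.98,0,0,0,0,1],
  ],
)

```text
time_s: 1.1
eef_pos: [0.2881, 0.3492, 0.2452]
tcp_rot: [0.001, 0.003, 1.0, -0.001]
wrist_force: [-0.4, 0.9, -0.1]
width: 0.0854
grip_force: 0.0
```

Request:
step_arm(
  rows=[
    [-0.96,-0.98,0,0,0,0,1],
    [-0.96,-0.98,0,0,0,0,1],
    [-0.96,-0.98,0,0,0,0,1],
    [-0.96,-0.98,0,0,0,0,1],
  ],
)

```text
time_s: 1.43
eef_pos: [0.3649, 0.2713, 0.245]
tcp_rot: [0.001, 0.003, 1.0, -0.001]
wrist_force: [-1.3, -0.2, 0.1]
width: 0.0854
grip_force: 0.0
```

Request:
step_arm(
  rows=[
    [-0.95,-0.97,0,0,0,0,1],
    [-0.95,-0.97,0,0,0,0,1],
    [-0.95,-0.97,0,0,0,0,1],
    [-0.95,-0.97,0,0,0,0,1],
  ],
)

```text
time_s: 1.77
eef_pos: [0.441, 0.1941, 0.2446]
tcp_rot: [0.0, 0.002, 1.0, -0.0]
wrist_force: [0.4, 0.6, -0.1]
width: 0.0854
grip_force: 0.0
```

Request:
step_arm(
  rows=[
    [-0.95,-0.97,0,0,0,0,1],
    [-0.95,-0.97,0,0,0,0,1],
    [-0.95,-0.97,0,0,0,0,1],
    [-0.95,-0.97,0,0,0,0,1],
  ],
)

```text
time_s: 2.1
eef_pos: [0.5171, 0.1167, 0.2442]
tcp_rot: [0.0, 0.002, 1.0, -0.0]
wrist_force: [-0.5, 0.0, 0.0]
width: 0.0854
grip_force: 0.0
```

Request:
step_arm(
  rows=[
    [-0.95,-0.97,0,0,0,0,1],
    [-0.95,-0.97,0,0,0,0,1],
    [-0.95,-0.97,0,0,0,0,1],
    [-0.95,-0.97,0,0,0,0,1],
  ],
)

```text
time_s: 2.43
eef_pos: [0.593, 0.0392, 0.2435]
tcp_rot: [-0.0, 0.002, 1.0, -0.0]
wrist_force: [0.5, 0.1, -1.0]
width: 0.0857
grip_force: 0.0
```

Request:
step_arm(
  rows=[
    [-0.95,-0.97,0,0,0,0,1],
    [-0.95,-0.97,0,0,0,0,1],
    [-0.95,-0.97,0,0,0,0,1],
    [-0.95,-0.97,0,0,0,0,1],
    [-0.95,-0.97,0,0,0,0,1],
  ],
)

```text
time_s: 2.85
eef_pos: [0.6668, -0.0352, 0.2438]
tcp_rot: [-0.001, -0.0, 1.0, 0.001]
wrist_force: [-0.5, 0.4, 0.2]
width: 0.0854
grip_force: 0.0
```

```bash
python3 - <<'E'
from h import *
im,d,p=snap('wrist'); cv2.imwrite('pics/w1.png',im); np.savez('w1.npz',im=im,d=d)
o=env.observe(); print(o['eef_pos'],np.round(p['T'],3).tolist(),p['fx'],p['k1'])
P=np.array([[world(p,d,u,v) for u in range(560)] for v in range(420)])
m=(P[...,2]>0.14)&(P[...,2]<0.185)&(d>0)
n,l,s,c=cv2.connectedComponentsWithStats(m.astype(np.uint8))
for i in range(1,n):
    if s[i,4]>80:
        q=P[l==i]; t=q[q[:,2]>0.16]; print(np.round(c[i]),s[i,4],len(t),np.round(q[:,:3].min(0),4),np.round(q[:,:3].max(0),4),np.round(t.mean(0),4) if len(t) else '')
E
```

```text
[ 0.66639546 -0.03456562  0.24474099] [[0.001, -0.947, -0.323, 0.582], [1.0, 0.001, -0.002, -0.036], [0.002, -0.323, 0.947, 0.372], [0.0, 0.0, 0.0, 1.0]] 362.21395742764923 -0.012813367574271359
[424. 226.] 1236 801 [0.6576 0.0498 0.1402] [0.6774 0.0701 0.1665] [0.6669 0.0591 0.1642]
[269. 234.] 1158 871 [ 0.6617 -0.0497  0.1401] [ 0.6811 -0.0302  0.1714] [ 0.67   -0.0399  0.1686]
[217. 400.] 112 0 [ 0.82   -0.0912  0.14  ] [ 0.829  -0.073   0.1533]
```

View pics/w1.png

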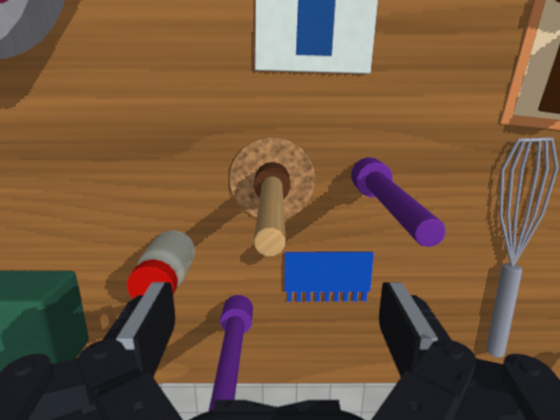

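The wrist view shows the wooden rod's top at (270,240), with the purple one at (430,232) clear of the fingers. I'll go down and grip.

Request:
step_arm(
  rows=[
    [-0.06,-0.06,0,0,0,0,1],
    [-0.06,-0.06,0.4,0,0,0,1],
    [-0.06,-0.06,0.8,0,0,0,1],
    [-0.06,-0.06,0.8,0,0,0,1],
  ],
)

```text
time_s: 3.23
eef_pos: [0.6657, -0.039, 0.172]
tcp_rot: [-0.008, -0.001, 1.0, 0.002]
wrist_force: [-0.8, 0.3, -3.1]
width: 0.0852
grip_force: 0.0
```

Request:
step_arm(
  rows=[
    [0,0,0.3,0,0,0,1],
    [0,0,0.66,0,0,0,1],
    [0,0,0.66,0,0,0,1],
    [0,0,0.66,0,0,0,1],
  ],
)

```text
time_s: 3.57
eef_pos: [0.6704, -0.0405, 0.1283]
tcp_rot: [-0.002, -0.001, 1.0, 0.0]
wrist_force: [-0.5, 0.2, 0.5]
width: 0.0855
grip_force: 0.0
```

Request:
step_arm(
  rows=[
    [0,0,0,0,0,0,-0.7],
    [0,0,0,0,0,0,-0.7],
    [0,0,0,0,0,0,-0.7],
    [0,0,0,0,0,0,-0.7],
    [0,0,0,0,0,0,-0.7],
  ],
  squeeze=80,
)

```text
time_s: 3.98
eef_pos: [0.6725, -0.0417, 0.13]
tcp_rot: [0.001, -0.001, 1.0, -0.0]
wrist_force: [-0.0, -0.0, 0.7]
width: 0.026
grip_force: 0.0
```

Request:
step_arm(
  rows=[
    [0,0,0,0,0,0,-0.8],
    [0,0,0,0,0,0,-0.8],
    [0,0,0,0,0,0,-0.8],
    [0,0,0,0,0,0,-0.8],
    [0,0,0,0,0,0,-0.8],
  ],
)

```text
time_s: 4.4
eef_pos: [0.6724, -0.0413, 0.1298]
tcp_rot: [0.001, -0.001, 1.0, 0.0]
wrist_force: [-0.1, 1.6, 5.5]
width: 0.0181
grip_force: 78.0
```

Request:
step_arm(
  rows=[
    [0,0,-0.2,0,0,0,-1],
    [0,0,-0.4,0,0,0,-1],
    [0,0,-0.7,0,0,0,-1],
    [0,0,-1,0,0,0,-1],
    [0,0,-1,0,0,0,-1],
  ],
)

```text
time_s: 4.82
eef_pos: [0.6734, -0.0424, 0.2134]
tcp_rot: [0.003, -0.0, 1.0, -0.001]
wrist_force: [0.9, -0.6, 0.3]
width: 0.0181
grip_force: 78.0
```

Request:
step_arm(
  rows=[
    [0.1,-0.13,0,0,0,0,-1],
    [0.22,-0.29,0,0,0,0,-1],
    [0.35,-0.46,0,0,0,0,-1],
    [0.49,-0.64,0,0,0,0,-1],
    [0.63,-0.83,0,0,0,0,-1],
  ],
)

```text
time_s: 5.23
eef_pos: [0.62, -0.1086, 0.2061]
tcp_rot: [-0.002, -0.001, 1.0, 0.0]
wrist_force: [-0.2, 0.3, -1.8]
width: 0.0184
grip_force: 78.0
```

Request:
step_arm(
  rows=[
    [0.13,-0.17,0,0,0,0,-1],
    [0.25,-0.34,0,0,0,0,-1],
    [0.38,-0.5,0,0,0,0,-1],
    [0.5,-0.66,0,0,0,0,-1],
    [0.63,-0.83,0,0,0,0,-1],
  ],
)

```text
time_s: 5.65
eef_pos: [0.5696, -0.1751, 0.2063]
tcp_rot: [-0.002, -0.001, 1.0, 0.0]
wrist_force: [0.4, -0.8, -0.7]
width: 0.0182
grip_force: 78.0
```

Request:
step_arm(
  rows=[
    [0.13,-0.17,0,0,0,0,-1],
    [0.25,-0.34,0,0,0,0,-1],
    [0.38,-0.5,0,0,0,0,-1],
    [0.5,-0.66,0,0,0,0,-1],
    [0.63,-0.83,0,0,0,0,-1],
  ],
)

```text
time_s: 6.07
eef_pos: [0.5193, -0.2414, 0.2064]
tcp_rot: [-0.002, -0.001, 1.0, 0.0]
wrist_force: [0.7, -0.7, -0.6]
width: 0.0184
grip_force: 78.0
```

Request:
step_arm(
  rows=[
    [0.13,-0.17,0,0,0,0,-1],
    [0.25,-0.34,0,0,0,0,-1],
    [0.38,-0.5,0,0,0,0,-1],
    [0.5,-0.66,0,0,0,0,-1],
    [0.63,-0.83,0,0,0,0,-1],
  ],
)

```text
time_s: 6.48
eef_pos: [0.469, -0.3077, 0.2064]
tcp_rot: [-0.001, -0.001, 1.0, 0.001]
wrist_force: [0.4, 0.1, -0.7]
width: 0.0183
grip_force: 78.0
```

Request:
step_arm(
  rows=[
    [0,0,0,0,0,0,-1],
    [0,0,0,0,0,0,-1],
  ],
)

```text
time_s: 6.65
eef_pos: [0.4694, -0.3076, 0.2068]
tcp_rot: [-0.001, 0.0, 1.0, 0.001]
wrist_force: [-0.3, -0.7, -0.9]
width: 0.0181
grip_force: 78.1
```

```bash
python3 - <<'E'
from h import *
im,d,p=snap('wrist'); ims,ds,ps=snap('side')
c=cv2.resize(ims[120:420,100:400],None,fx=1.4,fy=1.4)
cv2.imwrite('pics/w2.png',np.hstack([im[:,60:440],c[:,:]]))
o=env.observe(); print(o['eef_pos'],o['width'])
E
```

```text
[ 0.47020184 -0.30681972  0.20739662] 0.018028722063258965
```

View pics/w2.png

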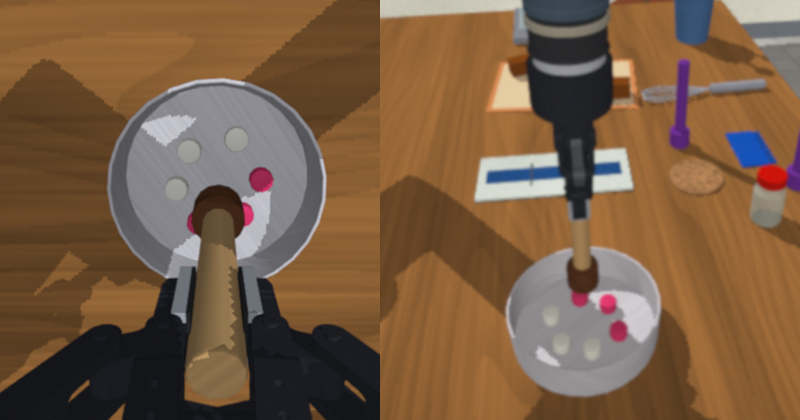

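The rod hangs upright over the pan's empty middle, beads around it. Lowering.

Request:
step_arm(
  rows=[
    [0,0,0.2,0,0,0,-1],
    [0,0,0.4,0,0,0,-1],
    [0,0,0.6,0,0,0,-1],
    [0,0,0.75,0,0,0,-1],
    [0,0,0.89,0,0,0,-1],
  ],
)

```text
time_s: 7.17
eef_pos: [0.4705, -0.3064, 0.1358]
tcp_rot: [-0.001, -0.001, 1.0, 0.001]
wrist_force: [-0.1, -0.1, -1.2]
width: 0.0183
grip_force: 78.1
```

Request:
step_arm(
  rows=[
    [0,0,0,0,0,0,-1],
    [0,0,0,0,0,0,-1],
    [0,0,0,0,0,0,-1],
  ],
)

```text
time_s: 7.42
eef_pos: [0.4709, -0.3076, 0.1381]
tcp_rot: [0.0, -0.001, 1.0, -0.0]
wrist_force: [-0.5, 0.2, -0.8]
width: 0.0186
grip_force: 78.1
```

```bash
python3 - <<'E'
import numpy as np
# circle about pan centre in tool axes: tx=-X, ty=+Y, r=44mm; start world angle 38deg, steps
r=.044
A=np.deg2rad(38+np.arange(0,361,30)); 
q=np.c_[-r*np.cos(A),r*np.sin(A)]/.08
print('out',np.round(q[0],2))
for k in range(0,12,4): print(38+30*k,np.round(q[k+1:k+5]-q[k],2).tolist())
E
```

```text
out [-0.43  0.34]
38 [[0.23, 0.17], [0.51, 0.21], [0.77, 0.09], [0.94, -0.13]]
158 [[0.03, -0.28], [-0.08, -0.54], [-0.3, -0.72], [-0.59, -0.75]]
278 [[-0.26, 0.11], [-0.43, 0.34], [-0.47, 0.62], [-0.36, 0.88]]
```

```bash
python3 - <<'E'
import numpy as np
r=.044
A=np.deg2rad(38+np.arange(0,361,24)); 
q=np.c_[-r*np.cos(A),r*np.sin(A)]/.08
for k in range(0,15,5): print(38+24*k,np.round(q[k+1:k+6]-q[k],2).tolist())
E
```

```text
38 [[0.18, 0.15], [0.4, 0.21], [0.62, 0.18], [0.82, 0.06], [0.94, -0.13]]
158 [[0.04, -0.23], [-0.02, -0.45], [-0.16, -0.63], [-0.36, -0.73], [-0.59, -0.75]]
278 [[-0.21, 0.08], [-0.38, 0.24], [-0.47, 0.45], [-0.46, 0.68], [-0.36, 0.88]]
```

Request:
step_arm(
  rows=[
    [-0.1,0.08,0.03,0,0,0,-1],
    [-0.2,0.16,0.03,0,0,0,-1],
    [-0.3,0.24,0.03,0,0,0,-1],
    [-0.43,0.34,0.03,0,0,0,-1],
    [-0.43,0.34,0.03,0,0,0,-1],
  ],
)

```text
time_s: 7.83
eef_pos: [0.5062, -0.2795, 0.1354]
tcp_rot: [-0.0, -0.002, 1.0, -0.001]
wrist_force: [-1.8, -1.7, -0.8]
width: 0.0185
grip_force: 78.3
```

One full turn first, then a look.

Request:
step_arm(
  rows=[
    [0.18,0.15,0,0,0,0,-1],
    [0.4,0.21,0,0,0,0,-1],
    [0.62,0.18,0,0,0,0,-1],
    [0.82,0.06,0,0,0,0,-1],
    [0.94,-0.13,0,0,0,0,-1],
  ],
)

```text
time_s: 8.25
eef_pos: [0.4296, -0.2893, 0.1353]
tcp_rot: [0.001, -0.002, 1.0, 0.001]
wrist_force: [0.9, -0.3, -1.1]
width: 0.0187
grip_force: 78.5
```

Request:
step_arm(
  rows=[
    [0.04,-0.23,0,0,0,0,-1],
    [-0.02,-0.45,0,0,0,0,-1],
    [-0.16,-0.63,0,0,0,0,-1],
    [-0.36,-0.73,0,0,0,0,-1],
    [-0.59,-0.75,0,0,0,0,-1],
  ],
)

```text
time_s: 8.67
eef_pos: [0.4772, -0.3514, 0.1349]
tcp_rot: [0.0, 0.0, 1.0, 0.001]
wrist_force: [-0.5, 3.4, 1.6]
width: 0.0182
grip_force: 78.5
```

Request:
step_arm(
  rows=[
    [-0.21,0.08,0,0,0,0,-1],
    [-0.38,0.24,0,0,0,0,-1],
    [-0.47,0.45,0,0,0,0,-1],
    [-0.46,0.68,0,0,0,0,-1],
    [-0.36,0.88,0,0,0,0,-1],
  ],
)

```text
time_s: 9.08
eef_pos: [0.5068, -0.2793, 0.1347]
tcp_rot: [-0.0, -0.001, 1.0, -0.0]
wrist_force: [-0.5, -1.2, -0.1]
width: 0.0183
grip_force: 78.5
```

```bash
python3 - <<'E'
from h import *
im,d,p=snap('wrist'); ims,ds,ps=snap('side')
c=cv2.resize(ims[120:420,100:400],None,fx=1.4,fy=1.4)
cv2.imwrite('pics/w3.png',np.hstack([im[:,60:440],c[:,:]]))
E
```

```text
(no output)
```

View pics/w3.png

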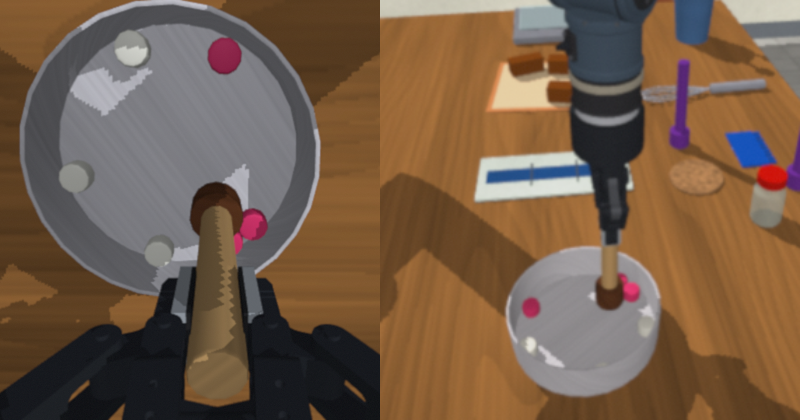

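All beads have shifted outward and are still in the pan. Two more turns, plus some extra.

Request:
step_arm(
  rows=[
    [0.18,0.15,0,0,0,0,-1],
    [0.4,0.21,0,0,0,0,-1],
    [0.62,0.18,0,0,0,0,-1],
    [0.82,0.06,0,0,0,0,-1],
    [0.94,-0.13,0,0,0,0,-1],
  ],
)

```text
time_s: 9.6
eef_pos: [0.4299, -0.29, 0.1351]
tcp_rot: [0.0, -0.001, 1.0, 0.0]
wrist_force: [1.1, -0.6, -1.3]
width: 0.0183
grip_force: 78.6
```

Request:
step_arm(
  rows=[
    [0.04,-0.23,0,0,0,0,-1],
    [-0.02,-0.45,0,0,0,0,-1],
    [-0.16,-0.63,0,0,0,0,-1],
    [-0.36,-0.73,0,0,0,0,-1],
    [-0.59,-0.75,0,0,0,0,-1],
  ],
)

```text
time_s: 10.02
eef_pos: [0.478, -0.3526, 0.135]
tcp_rot: [0.001, 0.001, 1.0, 0.0]
wrist_force: [-1.9, 3.6, 1.8]
width: 0.0182
grip_force: 78.9
```

Request:
step_arm(
  rows=[
    [-0.21,0.08,0,0,0,0,-1],
    [-0.38,0.24,0,0,0,0,-1],
    [-0.47,0.45,0,0,0,0,-1],
    [-0.46,0.68,0,0,0,0,-1],
    [-0.36,0.88,0,0,0,0,-1],
  ],
)

```text
time_s: 10.43
eef_pos: [0.5081, -0.2801, 0.1348]
tcp_rot: [0.001, -0.001, 1.0, -0.0]
wrist_force: [-0.5, -1.9, -0.8]
width: 0.0184
grip_force: 78.7
```

Request:
step_arm(
  rows=[
    [0.18,0.15,0,0,0,0,-1],
    [0.4,0.21,0,0,0,0,-1],
    [0.62,0.18,0,0,0,0,-1],
    [0.82,0.06,0,0,0,0,-1],
    [0.94,-0.13,0,0,0,0,-1],
  ],
)

```text
time_s: 10.85
eef_pos: [0.4308, -0.2899, 0.1352]
tcp_rot: [0.0, -0.001, 1.0, 0.0]
wrist_force: [1.9, -0.7, -0.4]
width: 0.0182
grip_force: 78.6
```

Request:
step_arm(
  rows=[
    [0.04,-0.23,0,0,0,0,-1],
    [-0.02,-0.45,0,0,0,0,-1],
    [-0.16,-0.63,0,0,0,0,-1],
    [-0.36,-0.73,0,0,0,0,-1],
    [-0.59,-0.75,0,0,0,0,-1],
  ],
)

```text
time_s: 11.27
eef_pos: [0.479, -0.3531, 0.135]
tcp_rot: [0.001, 0.001, 1.0, -0.001]
wrist_force: [0.2, -0.3, -0.7]
width: 0.0181
grip_force: 78.7
```

Request:
step_arm(
  rows=[
    [-0.21,0.08,0,0,0,0,-1],
    [-0.38,0.24,0,0,0,0,-1],
    [-0.47,0.45,0,0,0,0,-1],
    [-0.46,0.68,0,0,0,0,-1],
    [-0.36,0.88,0,0,0,0,-1],
  ],
)

```text
time_s: 11.68
eef_pos: [0.509, -0.2806, 0.1348]
tcp_rot: [0.001, -0.001, 1.0, -0.001]
wrist_force: [-1.3, -4.2, 0.0]
width: 0.0182
grip_force: 78.8
```

```bash
python3 - <<'E'
from h import *
im,d,p=snap('wrist'); ims,ds,ps=snap('side'); cv2.imwrite('pics/w4.png',np.hstack([im[:,60:440],cv2.resize(ims[120:420,100:400],None,fx=1.4,fy=1.4)]))
r0=np.array([[.5071,-.324],[.4998,-.2834],[.4662,-.2667]])
z=np.load('top0.npz');pt=env.camera_params('top')
w=[world(pt,z['d'],u,v,.02)[:2] for u,v in((397.7,245),(393.7,255.8),(380.3,259.7))]; np.save('b0.npy',np.vstack([r0,w]))
hsv=cv2.cvtColor(im,cv2.COLOR_BGR2HSV)
P=np.array([[world(p,d,u,v) for u in range(560)] for v in range(420)])
rr=np.hypot(P[...,0]-.47,P[...,1]+.308)
m=(rr<.082)&(P[...,2]>.013)&(P[...,2]<.026)&(d>0)
n,l,s,c=cv2.connectedComponentsWithStats(m.astype(np.uint8))
for i in range(1,n):
    if s[i,4]>60: print(np.round(c[i]),s[i,4],np.round(P[l==i].mean(0),3),np.round(hsv[l==i].mean(0)))
print(np.load('b0.npy'))
E
```

```text
[262.  41.] 903 [ 0.398 -0.29   0.019] [170. 181. 134.]
[192.  46.] 933 [ 0.401 -0.334  0.019] [ 39.   8. 164.]
[275. 185.] 234 [ 0.49  -0.282  0.02 ] [ 20. 124.  55.]
[147. 197.] 751 [ 0.499 -0.373  0.019] [ 38.   8. 135.]
[315. 221.] 1130 [ 0.516 -0.253  0.019] [170. 189. 165.]
[244. 249.] 645 [ 0.539 -0.305  0.019] [ 37.   8. 169.]
[[ 0.5071     -0.324     ]
 [ 0.4998     -0.2834    ]
 [ 0.4662     -0.2667    ]
 [ 0.47198702 -0.34763454]
 [ 0.43862688 -0.33392018]
 [ 0.42760867 -0.29122519]]
```

View pics/w4.png

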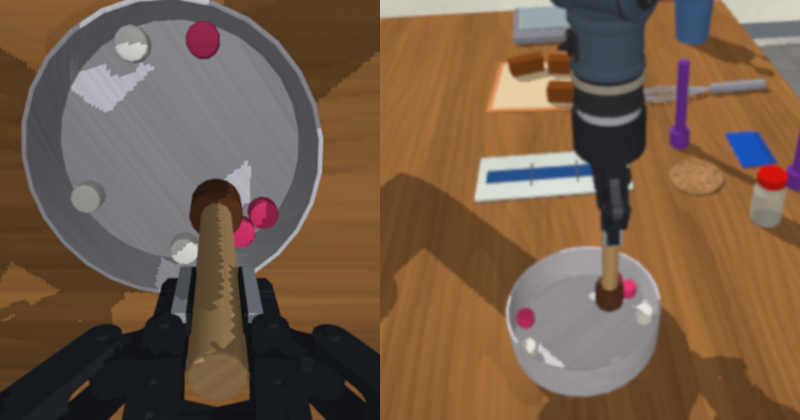

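Three turns are done. All six beads now lie near the wall, well over 10 mm from their starts. Returning the rod to the coaster.

Request:
step_arm(
  rows=[
    [0.05,-0.05,-0.2,0,0,0,-1],
    [0.05,-0.05,-0.4,0,0,0,-1],
    [0.05,-0.05,-0.6,0,0,0,-1],
    [0.05,-0.05,-0.8,0,0,0,-1],
    [0.05,-0.05,-0.9,0,0,0,-1],
  ],
)

```text
time_s: 12.2
eef_pos: [0.5046, -0.2857, 0.2095]
tcp_rot: [0.002, -0.0, 1.0, -0.001]
wrist_force: [-0.1, -1.0, -0.5]
width: 0.0182
grip_force: 78.7
```

Request:
step_arm(
  rows=[
    [-0.1,0.14,0,0,0,0,-1],
    [-0.2,0.28,0,0,0,0,-1],
    [-0.31,0.43,0,0,0,0,-1],
    [-0.42,0.6,0,0,0,0,-1],
    [-0.52,0.76,0,0,0,0,-1],
  ],
)

```text
time_s: 12.62
eef_pos: [0.5454, -0.2212, 0.205]
tcp_rot: [-0.001, -0.001, 1.0, 0.001]
wrist_force: [-0.4, -0.6, -1.1]
width: 0.0186
grip_force: 78.7
```

Request:
step_arm(
  rows=[
    [-0.1,0.15,0,0,0,0,-1],
    [-0.2,0.3,0,0,0,0,-1],
    [-0.31,0.45,0,0,0,0,-1],
    [-0.42,0.6,0,0,0,0,-1],
    [-0.52,0.76,0,0,0,0,-1],
  ],
)

```text
time_s: 13.03
eef_pos: [0.5872, -0.1612, 0.2066]
tcp_rot: [-0.0, -0.001, 1.0, 0.0]
wrist_force: [-0.2, 0.1, -1.8]
width: 0.0186
grip_force: 78.7
```

Request:
step_arm(
  rows=[
    [-0.1,0.15,0,0,0,0,-1],
    [-0.2,0.3,0,0,0,0,-1],
    [-0.31,0.45,0,0,0,0,-1],
    [-0.42,0.6,0,0,0,0,-1],
    [-0.52,0.76,0,0,0,0,-1],
  ],
)

```text
time_s: 13.45
eef_pos: [0.6287, -0.1006, 0.2069]
tcp_rot: [0.0, -0.0, 1.0, -0.0]
wrist_force: [-0.4, -0.9, -0.5]
width: 0.0181
grip_force: 78.7
```

Request:
step_arm(
  rows=[
    [-0.1,0.15,0,0,0,0,-1],
    [-0.2,0.3,0,0,0,0,-1],
    [-0.32,0.45,0,0,0,0,-1],
    [-0.44,0.6,0,0,0,0,-1],
    [-0.54,0.76,0,0,0,0,-1],
  ],
)

```text
time_s: 13.87
eef_pos: [0.6718, -0.0397, 0.2068]
tcp_rot: [0.0, -0.001, 1.0, -0.0]
wrist_force: [-1.1, 0.3, -2.0]
width: 0.0179
grip_force: 78.7
```

Request:
step_arm(
  rows=[
    [0,0,0,0,0,0,-1],
    [0,0,0,0,0,0,-1],
    [0,0,0,0,0,0,-1],
  ],
)

```text
time_s: 14.12
eef_pos: [0.6708, -0.0409, 0.2068]
tcp_rot: [-0.0, -0.001, 1.0, -0.0]
wrist_force: [-0.5, -0.4, -1.9]
width: 0.0182
grip_force: 78.6
```

Request:
step_arm(
  rows=[
    [0,0,0.2,0,0,0,-1],
    [0,0,0.4,0,0,0,-1],
    [0,0,0.6,0,0,0,-1],
    [0,0,0.78,0,0,0,-1],
    [0,0,0.9,0,0,0,-1],
  ],
)

```text
time_s: 14.53
eef_pos: [0.6696, -0.0417, 0.1331]
tcp_rot: [-0.001, 0.0, 1.0, -0.0]
wrist_force: [-0.0, -0.1, -1.0]
width: 0.018
grip_force: 78.6
```

Request:
step_arm(
  rows=[
    [0,0,0.02,0,0,0,-1],
    [0,0,0.04,0,0,0,-1],
    [0,0,0.04,0,0,0,-1],
    [0,0,0.04,0,0,0,-1],
  ],
)

```text
time_s: 14.87
eef_pos: [0.6715, -0.0411, 0.1331]
tcp_rot: [0.001, -0.0, 1.0, -0.0]
wrist_force: [-0.3, 0.6, -0.7]
width: 0.0186
grip_force: 78.6
```

Request:
step_arm(
  rows=[
    [0,0,0.01,0,0,0,-1],
    [0,0,0.01,0,0,0,-1],
    [0,0,0.01,0,0,0,-1],
  ],
)

```text
time_s: 15.12
eef_pos: [0.6712, -0.0408, 0.1316]
tcp_rot: [0.001, -0.001, 1.0, -0.0]
wrist_force: [-1.4, -0.1, -1.1]
width: 0.0182
grip_force: 78.6
```

```bash
python3 - <<'E'
from h import *
ims,ds,ps=snap('side'); cv2.imwrite('pics/s5.png',cv2.resize(ims[130:290,240:440],None,fx=3,fy=3,interpolation=cv2.INTER_CUBIC))
o=env.observe(); print(o['eef_pos'],o['wrist_force'])
E
```

```text
[ 0.67113491 -0.04075399  0.13138946] [-0.53361366 -0.77538164 -1.14661239]
```

View pics/s5.png

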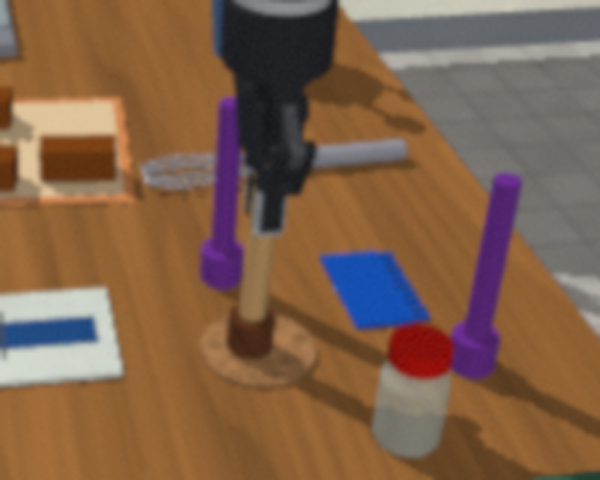

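The rod stands over the coaster's middle at (250,345). Touching down and releasing.

Request:
step_arm(
  rows=[
    [0,0,0.01,0,0,0,-1],
    [0,0,0.02,0,0,0,-1],
    [0,0,0.02,0,0,0,-1],
  ],
)

```text
time_s: 15.42
eef_pos: [0.6712, -0.0408, 0.1304]
tcp_rot: [0.001, -0.001, 1.0, -0.0]
wrist_force: [-1.6, -0.7, 3.0]
width: 0.018
grip_force: 79.1
```

Request:
step_arm(
  rows=[
    [0,0,0,0,0,0,-0.5],
    [0,0,0,0,0,0,-0.5],
    [0,0,0,0,0,0,-0.2],
    [0,0,0,0,0,0,0.2],
    [0,0,0,0,0,0,0.4],
  ],
)

```text
time_s: 15.83
eef_pos: [0.6708, -0.0408, 0.129]
tcp_rot: [-0.0, -0.001, 1.0, 0.0]
wrist_force: [-0.1, 0.5, 0.5]
width: 0.0569
grip_force: 0.0
```

Request:
step_arm(
  rows=[
    [0,0,0,0,0,0,0.8],
    [0,0,0,0,0,0,0.9],
    [0,0,0,0,0,0,0.9],
    [0,0,0,0,0,0,0.9],
    [0,0,0,0,0,0,0.9],
  ],
)

```text
time_s: 16.25
eef_pos: [0.6709, -0.0408, 0.1293]
tcp_rot: [0.0, -0.001, 1.0, -0.0]
wrist_force: [-0.2, -0.5, 1.2]
width: 0.081
grip_force: 0.0
```

Request:
step_arm(
  rows=[
    [0,0,-0.2,0,0,0,0.9],
    [0,0,-0.4,0,0,0,0.9],
    [0,0,-0.7,0,0,0,0.9],
    [0,0,-1,0,0,0,0.9],
    [0,0,-1,0,0,0,0.9],
  ],
)

```text
time_s: 16.67
eef_pos: [0.6733, -0.0412, 0.216]
tcp_rot: [0.005, -0.001, 1.0, -0.001]
wrist_force: [-0.2, -0.7, 1.6]
width: 0.0815
grip_force: 0.0
```

Request:
step_arm(
  rows=[
    [0,0,-0.4,0,0,0,0.9],
    [0,0,-0.8,0,0,0,0.9],
    [0,0,-0.8,0,0,0,0.9],
    [0,0,-0.8,0,0,0,0.9],
  ],
)

```text
time_s: 17.0
eef_pos: [0.6722, -0.041, 0.2764]
tcp_rot: [0.003, -0.001, 1.0, -0.0]
wrist_force: [0.0, 0.2, 0.4]
width: 0.0808
grip_force: 0.0
```

```bash
cat > bricks.py <<'E'
from h import *
import sys
from scipy.ndimage import median_filter
def comps(n,box=None,zr=(.026,.045),zp=None,minA=40,maxd=None):
    im,d,p=snap(n); H,W=d.shape
    P=np.array([[world(p,d,u,v) for u in range(W)] for v in range(H)])
    m=(d>0)&(P[...,2]>zr[0])&(P[...,2]<zr[1])
    if box: m&=(P[...,0]>box[0])&(P[...,0]<box[1])&(P[...,1]>box[2])&(P[...,1]<box[3])
    k,l,s,c=cv2.connectedComponentsWithStats(m.astype(np.uint8)); out=[]
    for i in range(1,k):
        if s[i,4]<minA: continue
        q=P[l==i][:,:2]; 
        r=cv2.minAreaRect(q.astype(np.float32)); (w,h),a=r[1],r[2]
        if w<h: a+=90
        a=(a+90)%180-90
        out.append((r[0],max(w,h),min(w,h),a,c[i],s[i,4],float(np.median(P[l==i][:,2]))))
        print(np.round(r[0],4),'LxW',round(max(w,h),3),round(min(w,h),3),'ang',round(a,1),'px',np.round(c[i]),s[i,4],'z',round(out[-1][-1],4))
    return im,d,p,P
E
python3 - <<'E'
from bricks import *
o=env.observe(); print(o['eef_pos'],o['time_s'])
im,d,p,P=comps('top',box=(.3,.7,.15,.45))
m=(P[...,2]>.1)&(P[...,2]<.19)&(abs(P[...,0]-.67)<.05)&(abs(P[...,1]+.04)<.04); print('rod',P[m].mean(0) if m.any() else None,m.sum())
cv2.imwrite('pics/t6.png',im)
E
```

```text
[ 0.67219239 -0.04100135  0.2764077 ] 17.0
[0.571  0.2427] LxW 0.072 0.036 ang -7.1 px [208. 217.] 273 z 0.0365
[0.4808 0.36  ] LxW 0.073 0.036 ang -9.9 px [170. 247.] 266 z 0.0363
[0.4767 0.2405] LxW 0.072 0.035 ang -13.1 px [209. 248.] 272 z 0.0367
[0.3991 0.3727] LxW 0.072 0.036 ang 17.1 px [166. 274.] 266 z 0.0371
rod None 0
```

View pics/t6.png

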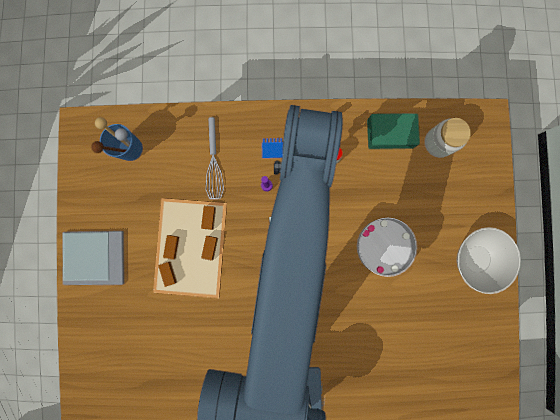

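The pan shows the beads inside, with (365,232) and (370,228) pink. The bricks haven't moved. Next, a vantage point over the board and mat.

Request:
step_arm(
  rows=[
    [0.3,0.17,-0.08,0,0,0,0.6],
    [0.6,0.34,-0.08,0,0,0,0.6],
    [0.85,0.5,-0.08,0,0,0,0.6],
    [0.85,0.5,-0.08,0,0,0,0.6],
  ],
)

```text
time_s: 17.38
eef_pos: [0.5984, 0.0017, 0.2774]
tcp_rot: [-0.004, -0.002, 1.0, 0.001]
wrist_force: [0.1, -0.1, -0.0]
width: 0.068
grip_force: 0.0
```

Request:
step_arm(
  rows=[
    [0.3,0.17,-0.08,0,0,0,0.6],
    [0.6,0.34,-0.08,0,0,0,0.6],
    [0.85,0.5,-0.08,0,0,0,0.6],
    [0.85,0.5,-0.08,0,0,0,0.6],
  ],
)

```text
time_s: 17.72
eef_pos: [0.5314, 0.041, 0.285]
tcp_rot: [-0.002, -0.002, 1.0, 0.001]
wrist_force: [-0.0, -0.0, -0.4]
width: 0.0683
grip_force: 0.0
```

Request:
step_arm(
  rows=[
    [0.3,0.17,-0.08,0,0,0,0.6],
    [0.6,0.34,-0.08,0,0,0,0.6],
    [0.85,0.5,-0.08,0,0,0,0.6],
    [0.85,0.5,-0.08,0,0,0,0.6],
  ],
)

```text
time_s: 18.05
eef_pos: [0.4642, 0.0804, 0.2921]
tcp_rot: [-0.001, -0.002, 1.0, 0.0]
wrist_force: [-0.1, -0.3, -0.7]
width: 0.0681
grip_force: 0.0
```

Request:
step_arm(
  rows=[
    [0.3,0.17,-0.08,0,0,0,0.6],
    [0.6,0.34,-0.08,0,0,0,0.6],
    [0.85,0.5,-0.08,0,0,0,0.6],
    [0.85,0.5,-0.08,0,0,0,0.6],
    [0.85,0.5,-0.08,0,0,0,0.6],
  ],
)

```text
time_s: 18.47
eef_pos: [0.3992, 0.1189, 0.2984]
tcp_rot: [0.0, -0.001, 1.0, -0.0]
wrist_force: [-0.2, -0.6, -0.5]
width: 0.0685
grip_force: 0.0
```

```bash
python3 - <<'E'
from bricks import *
env.grab_frame('wrist')
o=env.observe(); print(o['eef_pos'],o['time_s'])
im,d,p,P=comps('wrist',box=(.3,.7,.15,.45))
hsv=cv2.cvtColor(im,cv2.COLOR_BGR2HSV)
m=((abs(P[...,1])<.15)&(abs(P[...,0]-.45)<.08)&(hsv[...,0]>95)&(hsv[...,0]<125)&(hsv[...,1]>110)&(P[...,2]<.03)&(d>0)).astype(np.uint8)
m=cv2.morphologyEx(m,cv2.MORPH_CLOSE,np.ones((7,7)))
k,l,s,c=cv2.connectedComponentsWithStats(m); i=1+np.argmax(s[1:,4])
ys,xs=np.where(l==i); W=np.array([world(p,d,u,v,.005)[:2] for u,v in zip(xs,ys)],np.float32)
r=cv2.minAreaRect(W); print('strip',r,s[i,4])
w=(abs(P[...,1])<.16)&(abs(P[...,0]-.45)<.09)&(hsv[...,1]<60)&(hsv[...,2]>90)&(P[...,2]<.03)|(l==i)
k,l,s,c=cv2.connectedComponentsWithStats(w.astype(np.uint8)); i=1+np.argmax(s[1:,4])
ys,xs=np.where(l==i); W=np.array([world(p,d,u,v,.005)[:2] for u,v in zip(xs,ys)],np.float32); print('card',cv2.minAreaRect(W),s[i,4])
# rod from top cam
im2,d2,p2=snap('top')
Q=np.array([[world(p2,d2,u,v) for u in range(270,330)] for v in range(155,200)]); mm=(Q[...,2]>.14)&(Q[...,2]<.19)&(Q[...,1]<0); print('rod top',Q[mm].mean(0),mm.sum())
cv2.imwrite('pics/w7.png',im)
E
```

```text
[0.39960222 0.1186118  0.29822734] 18.5167
[0.3969 0.3738] LxW 0.073 0.035 ang 16.9 px [507. 164.] 2270 z 0.0365
[0.4758 0.241 ] LxW 0.073 0.035 ang -13.3 px [381. 230.] 1849 z 0.0365
[0.4802 0.3611] LxW 0.072 0.036 ang -10.5 px [482. 233.] 1957 z 0.0364
[0.5387 0.2471] LxW 0.035 0.014 ang 73.1 px [385. 279.] 247 z 0.036
strip ((0.4502856135368347, 0.002003055065870285), (0.032318487763404846, 0.16042108833789825), 88.42562103271484) 3301
card ((0.44989627599716187, 0.002361401915550232), (0.11124854534864426, 0.18203124403953552), 88.51416015625) 12141
rod top [ 0.66662203 -0.04259704  0.16705036] 47
```

View pics/w7.png

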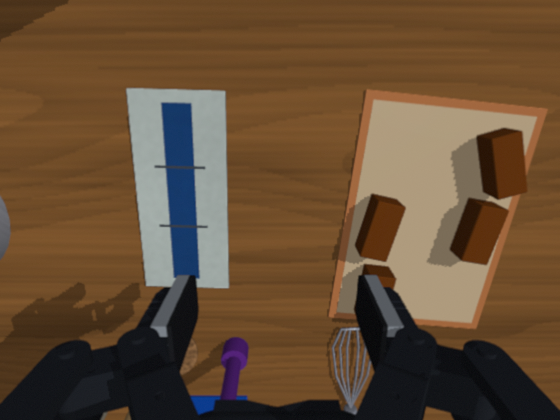

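The card's strip runs along world x (pixels (178,102) to (186,278), ticks at rows 167 and 226), so the bricks need no quarter turn. I'll measure the ticks and strip fully.

```bash
python3 - <<'E'
from h import *
im,d,p=snap('wrist'); hsv=cv2.cvtColor(im,cv2.COLOR_BGR2HSV)
print(env.observe()['eef_pos'])
b=im[85:295,115:240]; 
blue=((hsv[...,0]>95)&(hsv[...,0]<125)&(hsv[...,1]>110)).astype(np.uint8); M=np.zeros_like(blue); M[95:282,155:205]=blue[95:282,155:205]
M=cv2.morphologyEx(M,cv2.MORPH_CLOSE,np.ones((7,7)))
ys,xs=np.where(M>0); W=np.array([world(p,d,u,v,.005)[:2] for u,v in zip(xs,ys)],np.float32); print('strip',cv2.minAreaRect(W))
for q in [(127,89),(225,91),(146,287),(229,288)]: print('corner',np.round(world(p,d,*q,.005),4))
for q in [(155,167),(205,168),(160,227),(207,227)]: print('tick',np.round(world(p,d,*q,.005),4))
cv2.imwrite('pics/w8.png',cv2.resize(b,None,fx=2.8,fy=2.8,interpolation=cv2.INTER_CUBIC))
E
```

```text
[0.39965927 0.11828761 0.29823032]
strip ((0.44274967908859253, 0.0022305771708488464), (0.03235066682100296, 0.21995487809181213), 88.46133422851562)
corner [ 0.3175 -0.0477  0.005 ]
corner [0.3199 0.0608 0.005 ]
corner [ 0.5674 -0.0559  0.005 ]
corner [0.5687 0.0546 0.005 ]
tick [ 0.4053 -0.026   0.005 ]
tick [0.4066 0.0332 0.005 ]
tick [ 0.4816 -0.0281  0.005 ]
tick [0.4816 0.0308 0.005 ]
```

View pics/w8.png

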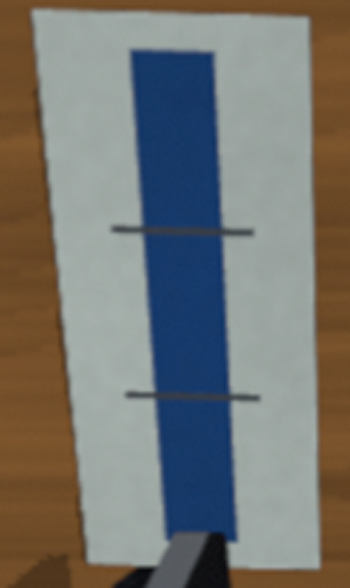

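Board centre is about (0.4435, 0.0025), yaw −1.5°. First I'll pick brick C at (0.476, 0.241), yaw −13.3°.

Request:
step_arm(
  rows=[
    [-0.24,0.38,0.3,0,0,0,0.5],
    [-0.475,0.767,0.7,0,0,0,0.5],
    [-0.475,0.767,0.7,0,0,0,0.5],
    [-0.475,0.767,0.7,0,0,0,0.5],
  ],
)

```text
time_s: 19.0
eef_pos: [0.4362, 0.1806, 0.239]
tcp_rot: [-0.003, -0.001, 1.0, -0.001]
wrist_force: [-0.5, -0.7, 0.3]
width: 0.064
grip_force: 0.0
```

Request:
step_arm(
  rows=[
    [-0.24,0.38,0.3,0,0,0.07,0.5],
    [-0.475,0.767,0.7,0,0,0.155,0.5],
    [-0.475,0.767,0.7,0,0,0.155,0.5],
    [-0.475,0.767,0.7,0,0,0.155,0.5],
    [-0.475,0.767,0.7,0,0,0.155,0.5],
  ],
)

```text
time_s: 19.42
eef_pos: [0.4744, 0.2407, 0.1875]
tcp_rot: [-0.0, 0.115, 0.993, -0.001]
wrist_force: [-0.4, 0.9, 0.4]
width: 0.064
grip_force: 0.0
```

Request:
step_arm(
  rows=[
    [0,0,0.4,0,0,0,0.5],
    [0,0,0.8,0,0,0,0.5],
    [0,0,1,0,0,0,0.5],
    [0,0,1,0,0,0,0.5],
    [0,0,1,0,0,0,0.5],
  ],
)

```text
time_s: 19.83
eef_pos: [0.4746, 0.2406, 0.1083]
tcp_rot: [0.0, 0.116, 0.993, -0.0]
wrist_force: [0.2, 0.3, 1.0]
width: 0.0641
grip_force: 0.0
```

```bash
python3 - <<'E'
from bricks import *
o=env.observe(); print(o['eef_pos'],o['tcp_rot'],o['time_s'])
print('wrist');im,d,p,P=comps('wrist',box=(.3,.7,.15,.45)); cv2.imwrite('pics/w9.png',im)
print('top');comps('top',box=(.3,.7,.15,.45))
E
```

```text
[0.47455825 0.24056009 0.10832243] [ 3.21526242e-04  1.15750194e-01  9.93278300e-01 -8.64859582e-05] 19.8333
wrist
[0.3984 0.3744] LxW 0.07 0.035 ang 16.9 px [495.  53.] 9071 z 0.0366
[0.4804 0.3619] LxW 0.073 0.036 ang -9.3 px [479. 194.] 7783 z 0.0365
[0.4757 0.2414] LxW 0.072 0.034 ang -13.1 px [279. 231.] 6395 z 0.0367
[0.5691 0.2437] LxW 0.073 0.034 ang -7.1 px [313. 352.] 4598 z 0.0366
top
[0.571  0.2424] LxW 0.072 0.035 ang -7.4 px [208. 217.] 269 z 0.0364
[0.4988 0.2348] LxW 0.033 0.027 ang 76.0 px [211. 240.] 83 z 0.0362
```

View pics/w9.png

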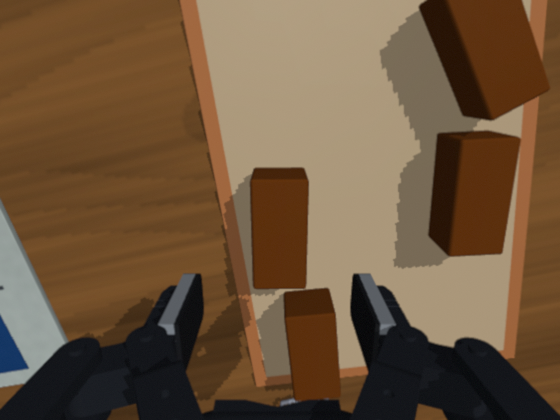

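Brick C lies aligned between the fingers, at (279,231). Descend and grip.

Request:
step_arm(
  rows=[
    [-0.01,0.01,0.4,0,0,0,0.5],
    [-0.01,0.01,0.7,0,0,0,0.5],
    [-0.01,0.01,0.9,0,0,0,0.5],
    [-0.01,0.01,1,0,0,0,0.5],
    [-0.01,0.01,1,0,0,0,0.5],
  ],
)

```text
time_s: 20.35
eef_pos: [0.4753, 0.242, 0.0268]
tcp_rot: [-0.0, 0.115, 0.993, -0.0]
wrist_force: [-0.0, -0.5, -0.3]
width: 0.0641
grip_force: 0.0
```

Request:
step_arm(
  rows=[
    [0,0,0.04,0,0,0,0.3],
    [0,0,0.04,0,0,0,0],
    [0,0,0.04,0,0,0,-0.4],
    [0,0,0.04,0,0,0,-0.4],
    [0,0,0.04,0,0,0,-0.4],
  ],
  squeeze=40,
)

```text
time_s: 20.77
eef_pos: [0.4772, 0.2429, 0.0258]
tcp_rot: [0.002, 0.115, 0.993, 0.001]
wrist_force: [0.3, -0.3, 4.5]
width: 0.0335
grip_force: 41.6
```

Request:
step_arm(
  rows=[
    [0,0,0,0,0,0,-0.4],
    [0,0,0,0,0,0,-0.4],
    [0,0,0,0,0,0,-0.4],
    [0,0,0,0,0,0,-0.4],
  ],
)

```text
time_s: 21.1
eef_pos: [0.4771, 0.2429, 0.0257]
tcp_rot: [0.002, 0.115, 0.993, 0.001]
wrist_force: [0.3, -0.3, 6.0]
width: 0.0332
grip_force: 41.7
```

Gripped. Lift, square to the board and carry to the middle slot.

Request:
step_arm(
  rows=[
    [0,0,-0.2,0,0,0,-0.6],
    [0,0,-0.5,0,0,-0.04,-0.6],
    [0,0,-0.8,0,0,-0.1,-0.6],
    [0,0,-1,0,0,-0.137,-0.6],
    [0,0,-1,0,0,-0.137,-0.6],
  ],
)

```text
time_s: 21.52
eef_pos: [0.4781, 0.2433, 0.108]
tcp_rot: [0.004, 0.012, 1.0, 0.001]
wrist_force: [1.8, 0.7, 0.2]
width: 0.0334
grip_force: 41.1
```

Request:
step_arm(
  rows=[
    [0,0,0,0,0,0,-0.6],
    [0.03,-0.25,0,0,0,0,-0.6],
    [0.06,-0.5,0,0,0,0,-0.6],
    [0.08,-0.75,0,0,0,0,-0.6],
  ],
)

```text
time_s: 21.85
eef_pos: [0.4656, 0.1817, 0.1011]
tcp_rot: [-0.002, 0.013, 1.0, -0.001]
wrist_force: [0.1, -0.7, -0.5]
width: 0.0332
grip_force: 41.0
```

Request:
step_arm(
  rows=[
    [0.03,-0.25,0,0,0,0,-0.6],
    [0.06,-0.5,0,0,0,0,-0.6],
    [0.08,-0.75,0,0,0,0,-0.6],
  ],
)

```text
time_s: 22.1
eef_pos: [0.4575, 0.1216, 0.101]
tcp_rot: [-0.002, 0.013, 1.0, -0.0]
wrist_force: [0.3, 0.3, -1.0]
width: 0.0334
grip_force: 41.0
```

Request:
step_arm(
  rows=[
    [0.03,-0.25,0,0,0,0,-0.6],
    [0.06,-0.5,0,0,0,0,-0.6],
    [0.08,-0.75,0,0,0,0,-0.6],
  ],
)

```text
time_s: 22.35
eef_pos: [0.4496, 0.062, 0.1011]
tcp_rot: [-0.002, 0.014, 1.0, -0.0]
wrist_force: [-0.1, -0.1, -0.3]
width: 0.0332
grip_force: 41.0
```

Request:
step_arm(
  rows=[
    [0.03,-0.25,0,0,0,0,-0.6],
    [0.06,-0.5,0,0,0,0,-0.6],
    [0.08,-0.75,0,0,0,0,-0.6],
    [0.08,-0.75,0,0,0,0,-0.6],
    [0.08,-0.75,0,0,0,0,-0.6],
  ],
)

```text
time_s: 22.77
eef_pos: [0.4423, 0.0027, 0.1016]
tcp_rot: [-0.002, 0.015, 1.0, 0.0]
wrist_force: [0.5, 0.3, -1.3]
width: 0.0332
grip_force: 41.0
```

```bash
python3 - <<'E'
from bricks import *
o=env.observe(); print(o['eef_pos'],o['tcp_rot'],o['time_s'])
z=o['eef_pos'][2]
im,d,p,P=comps('wrist',box=(.3,.65,-.1,.1),zr=(z-.02,z+.02))
E
```

```text
[0.44225491 0.00265313 0.10162423] [-1.81581169e-03  1.45074451e-02  9.99893004e-01  4.65784340e-04] 22.7667
[0.4416 0.0024] LxW 0.073 0.061 ang -1.6 px [276. 296.] 18830 z 0.1125
```

Request:
step_arm(
  rows=[
    [-0.025,0,0.2,0,0,0,-0.6],
    [-0.025,0,0.45,0,0,0,-0.6],
    [-0.025,0,0.65,0,0,0,-0.6],
    [-0.025,0,0.8,0,0,0,-0.6],
    [-0.025,0,0.87,0,0,0,-0.6],
  ],
)

```text
time_s: 23.23
eef_pos: [0.4435, 0.0044, 0.0312]
tcp_rot: [-0.003, 0.012, 1.0, 0.001]
wrist_force: [-0.4, 0.2, -0.2]
width: 0.0332
grip_force: 41.0
```

Request:
step_arm(
  rows=[
    [0,0,0.02,0,0,0,-0.6],
    [0,0,0.03,0,0,0,-0.6],
    [0,0,0.04,0,0,0,-0.6],
    [0,0,0.04,0,0,0,-0.6],
  ],
)

```text
time_s: 23.57
eef_pos: [0.4465, 0.0031, 0.0317]
tcp_rot: [0.001, 0.013, 1.0, -0.0]
wrist_force: [-0.2, -0.8, -0.5]
width: 0.0337
grip_force: 41.0
```

Request:
step_arm(
  rows=[
    [0.02,0,0.02,0,0,0,-0.6],
    [0.02,0,0.03,0,0,0,-0.6],
    [0.02,0,0.04,0,0,0,-0.6],
    [0.02,0,0.04,0,0,0,-0.6],
  ],
)

```text
time_s: 23.9
eef_pos: [0.4443, 0.003, 0.0278]
tcp_rot: [0.0, 0.013, 1.0, -0.0]
wrist_force: [0.3, -0.1, -0.8]
width: 0.0332
grip_force: 41.1
```

Request:
step_arm(
  rows=[
    [0,0,0.01,0,0,0,-0.6],
    [0,0,0.01,0,0,0,-0.6],
    [0,0,0.01,0,0,0,-0.6],
  ],
)

```text
time_s: 24.15
eef_pos: [0.4443, 0.003, 0.0277]
tcp_rot: [0.0, 0.013, 1.0, -0.0]
wrist_force: [-2.8, 0.6, 5.0]
width: 0.0333
grip_force: 41.6
```

Seated. Release, lift, and go to brick A at (0.570, 0.243).

Request:
step_arm(
  rows=[
    [0,0,0,0,0,0,0],
    [0,0,0,0,0,0,0.3],
    [0,0,0,0,0,0,0.5],
    [0,0,0,0,0,0,0.5],
    [0,0,0,0,0,0,0.5],
  ],
)

```text
time_s: 24.57
eef_pos: [0.444, 0.003, 0.0266]
tcp_rot: [-0.0, 0.013, 1.0, 0.0]
wrist_force: [-0.4, -0.4, 0.1]
width: 0.0642
grip_force: 0.0
```

Request:
step_arm(
  rows=[
    [0,0,-0.3,0,0,0,0.5],
    [0,0,-0.7,0,0,0,0.5],
    [0,0,-1,0,0,0,0.5],
    [0,0,-1,0,0,0,0.5],
  ],
)

```text
time_s: 24.9
eef_pos: [0.448, 0.0025, 0.1126]
tcp_rot: [0.005, 0.013, 1.0, -0.001]
wrist_force: [0.2, 0.3, -0.3]
width: 0.0643
grip_force: 0.0
```

Request:
step_arm(
  rows=[
    [-0.18,0.38,-0.05,0,0,0,0.5],
    [-0.373,0.76,-0.05,0,0,0,0.5],
    [-0.373,0.76,-0.05,0,0,0,0.5],
  ],
)

```text
time_s: 25.15
eef_pos: [0.4778, 0.0667, 0.1109]
tcp_rot: [0.001, 0.011, 1.0, 0.002]
wrist_force: [-1.1, -0.4, 0.0]
width: 0.0639
grip_force: 0.0
```

Request:
step_arm(
  rows=[
    [-0.18,0.38,0,0,0,0,0.5],
    [-0.373,0.76,0,0,0,0,0.5],
    [-0.373,0.76,0,0,0,0,0.5],
  ],
)

```text
time_s: 25.4
eef_pos: [0.5086, 0.1269, 0.1098]
tcp_rot: [0.0, 0.011, 1.0, 0.001]
wrist_force: [-0.9, -0.3, -0.3]
width: 0.0641
grip_force: 0.0
```

Request:
step_arm(
  rows=[
    [-0.18,0.38,0,0,0,0,0.5],
    [-0.373,0.76,0,0,0,0,0.5],
    [-0.373,0.76,0,0,0,0,0.5],
  ],
)

```text
time_s: 25.65
eef_pos: [0.5397, 0.1868, 0.1092]
tcp_rot: [0.0, 0.011, 1.0, 0.001]
wrist_force: [-0.1, -0.6, -1.3]
width: 0.0638
grip_force: 0.0
```

Request:
step_arm(
  rows=[
    [-0.18,0.38,0,0,0,0.066,0.5],
    [-0.373,0.76,0,0,0,0.066,0.5],
    [-0.373,0.76,0,0,0,0.066,0.5],
    [-0.373,0.76,0,0,0,0.066,0.5],
    [-0.373,0.76,0,0,0,0.066,0.5],
  ],
)

```text
time_s: 26.07
eef_pos: [0.5691, 0.2423, 0.1102]
tcp_rot: [-0.001, 0.062, 0.998, -0.001]
wrist_force: [-0.2, -1.1, 0.5]
width: 0.0641
grip_force: 0.0
```

```bash
python3 - <<'E'
from bricks import *
o=env.observe(); print(o['eef_pos'],o['tcp_rot'],o['time_s'])
print('wrist');im,d,p,P=comps('wrist',box=(.3,.7,.15,.45))
print('top');comps('top',box=(.3,.7,-.1,.45))
E
```

```text
[0.56905542 0.24227556 0.11015893] [-8.14281595e-04  6.21906576e-02  9.98063740e-01 -6.56092398e-04] 26.0667
wrist
[0.4866 0.3605] LxW 0.06 0.035 ang -10.0 px [480.  59.] 8731 z 0.0367
[0.5694 0.2436] LxW 0.072 0.034 ang -7.2 px [280. 229.] 6307 z 0.0367
top
[0.666  0.0572] LxW 0.035 0.029 ang -74.4 px [267. 186.] 55 z 0.0303
[ 0.6656 -0.0423] LxW 0.031 0.029 ang 88.8 px [299. 186.] 55 z 0.035
[0.5445 0.2456] LxW 0.033 0.019 ang 84.4 px [208. 226.] 56 z 0.0363
[0.4452 0.001 ] LxW 0.07 0.034 ang -1.1 px [286. 257.] 270 z 0.0387
```

Request:
step_arm(
  rows=[
    [-0.01,0.015,0.4,0,0,0,0.5],
    [-0.01,0.015,0.7,0,0,0,0.5],
    [-0.01,0.015,0.9,0,0,0,0.5],
    [-0.01,0.015,1,0,0,0,0.5],
    [-0.01,0.015,1,0,0,0,0.5],
  ],
)

```text
time_s: 26.58
eef_pos: [0.5685, 0.2426, 0.0286]
tcp_rot: [-0.002, 0.063, 0.998, -0.001]
wrist_force: [0.0, -0.4, -0.9]
width: 0.064
grip_force: 0.0
```

Request:
step_arm(
  rows=[
    [0,0,0.04,0,0,0,0.3],
    [0,0,0.04,0,0,0,0],
    [0,0,0.04,0,0,0,-0.4],
    [0,0,0.04,0,0,0,-0.4],
    [0,0,0.04,0,0,0,-0.4],
  ],
)

```text
time_s: 27.0
eef_pos: [0.572, 0.2446, 0.0296]
tcp_rot: [0.002, 0.062, 0.998, 0.001]
wrist_force: [0.3, 0.3, 2.7]
width: 0.033
grip_force: 40.8
```

Request:
step_arm(
  rows=[
    [0,0,0,0,0,0,-0.5],
    [0,0,0,0,0,0,-0.5],
    [0,0,0,0,0,0,-0.5],
    [0,0,0,0,0,0,-0.5],
  ],
)

```text
time_s: 27.33
eef_pos: [0.5721, 0.2445, 0.0297]
tcp_rot: [0.002, 0.062, 0.998, 0.0]
wrist_force: [0.2, 0.3, 5.8]
width: 0.0335
grip_force: 41.0
```

Request:
step_arm(
  rows=[
    [0,0,-0.2,0,0,0,-0.6],
    [0,0,-0.5,0,0,-0.03,-0.6],
    [0,0,-0.8,0,0,-0.066,-0.6],
    [0,0,-1,0,0,-0.066,-0.6],
    [0,0,-1,0,0,-0.066,-0.6],
  ],
)

```text
time_s: 27.75
eef_pos: [0.5732, 0.2451, 0.1123]
tcp_rot: [0.004, 0.013, 1.0, 0.001]
wrist_force: [1.4, 0.1, 0.8]
width: 0.0333
grip_force: 40.3
```

Request:
step_arm(
  rows=[
    [0,0,0,0,0,0,-0.6],
    [0.04,-0.25,0,0,0,0,-0.6],
    [0.09,-0.5,0,0,0,0,-0.6],
    [0.137,-0.766,0,0,0,0,-0.6],
  ],
)

```text
time_s: 28.08
eef_pos: [0.5562, 0.1827, 0.1046]
tcp_rot: [-0.002, 0.012, 1.0, -0.0]
wrist_force: [-0.2, -0.1, -1.3]
width: 0.0333
grip_force: 40.3
```

Request:
step_arm(
  rows=[
    [0.04,-0.25,0,0,0,0,-0.6],
    [0.09,-0.5,0,0,0,0,-0.6],
    [0.137,-0.766,0,0,0,0,-0.6],
  ],
)

```text
time_s: 28.33
eef_pos: [0.5435, 0.1213, 0.1047]
tcp_rot: [-0.002, 0.013, 1.0, -0.0]
wrist_force: [-0.4, 0.6, 0.1]
width: 0.0332
grip_force: 40.3
```

Request:
step_arm(
  rows=[
    [0.04,-0.25,0,0,0,0,-0.6],
    [0.09,-0.5,0,0,0,0,-0.6],
    [0.137,-0.766,0,0,0,0,-0.6],
  ],
)

```text
time_s: 28.58
eef_pos: [0.5309, 0.0605, 0.1047]
tcp_rot: [-0.002, 0.013, 1.0, 0.0]
wrist_force: [0.8, -0.7, -1.4]
width: 0.0331
grip_force: 40.3
```

Request:
step_arm(
  rows=[
    [0.04,-0.25,0,0,0,0,-0.6],
    [0.09,-0.5,0,0,0,0,-0.6],
    [0.137,-0.766,0,0,0,0,-0.6],
    [0.137,-0.766,0,0,0,0,-0.6],
    [0.137,-0.766,0,0,0,0,-0.6],
  ],
)

```text
time_s: 29.0
eef_pos: [0.5189, -0.0003, 0.1053]
tcp_rot: [-0.002, 0.014, 1.0, 0.0]
wrist_force: [0.3, -0.4, -0.7]
width: 0.0332
grip_force: 40.3
```

```bash
python3 - <<'E'
from bricks import *
o=env.observe(); print(o['eef_pos'],o['tcp_rot'],o['time_s'])
z=o['eef_pos'][2]
im,d,p,P=comps('wrist',box=(.3,.65,-.1,.1),zr=(z-.02,z+.02))
comps('wrist',box=(.3,.65,-.1,.1),zr=(.03,.045))
E
```

```text
[ 5.18876263e-01 -3.20368895e-04  1.05298714e-01] [-2.03291722e-03  1.40383339e-02  9.99899295e-01  4.39127117e-04] 29.0
[ 5.168e-01 -4.000e-04] LxW 0.073 0.061 ang -0.1 px [277. 291.] 18064 z 0.1123
[0.4437 0.0027] LxW 0.072 0.034 ang -1.6 px [277. 100.] 9234 z 0.0387
```

Request:
step_arm(
  rows=[
    [-0.02,0.01,0.2,0,0,0,-0.6],
    [-0.02,0.01,0.45,0,0,0,-0.6],
    [-0.02,0.01,0.65,0,0,0,-0.6],
    [-0.02,0.01,0.8,0,0,0,-0.6],
    [-0.02,0.01,0.84,0,0,0,-0.6],
  ],
)

```text
time_s: 29.52
eef_pos: [0.5199, 0.0022, 0.0373]
tcp_rot: [-0.003, 0.012, 1.0, 0.0]
wrist_force: [-0.7, -0.3, -1.3]
width: 0.0332
grip_force: 40.3
```

Request:
step_arm(
  rows=[
    [0,0,0.02,0,0,0,-0.6],
    [0,0,0.02,0,0,0,-0.6],
    [0,0,0.02,0,0,0,-0.6],
    [0,0,0.02,0,0,0,-0.6],
  ],
)

```text
time_s: 29.85
eef_pos: [0.5232, 0.0009, 0.0402]
tcp_rot: [0.001, 0.013, 1.0, -0.0]
wrist_force: [-0.4, -0.0, -0.3]
width: 0.0332
grip_force: 40.3
```

Request:
step_arm(
  rows=[
    [0.02,0,0.03,0,0,0,-0.6],
    [0.02,0,0.06,0,0,0,-0.6],
    [0.02,0,0.09,0,0,0,-0.6],
    [0.02,0,0.105,0,0,0,-0.6],
    [0.02,0,0.105,0,0,0,-0.6],
  ],
)

```text
time_s: 30.27
eef_pos: [0.5209, 0.0009, 0.0317]
tcp_rot: [0.0, 0.013, 1.0, -0.0]
wrist_force: [-2.4, -0.3, 4.9]
width: 0.0334
grip_force: 40.9
```

Request:
step_arm(
  rows=[
    [0,0,0.01,0,0,0,-0.6],
    [0,0,0.01,0,0,0,-0.6],
    [0,0,0.01,0,0,0,-0.6],
  ],
)

```text
time_s: 30.52
eef_pos: [0.5209, 0.0009, 0.0316]
tcp_rot: [0.001, 0.013, 1.0, -0.0]
wrist_force: [-3.6, 0.3, 9.4]
width: 0.0334
grip_force: 41.4
```

Request:
step_arm(
  rows=[
    [0,0,0,0,0,0,0],
    [0,0,0,0,0,0,0.3],
    [0,0,0,0,0,0,0.5],
    [0,0,0,0,0,0,0.5],
    [0,0,0,0,0,0,0.5],
  ],
)

```text
time_s: 30.93
eef_pos: [0.5203, 0.0011, 0.0293]
tcp_rot: [-0.0, 0.013, 1.0, 0.0]
wrist_force: [0.9, 0.6, 0.4]
width: 0.0645
grip_force: 0.0
```

Request:
step_arm(
  rows=[
    [0,0,-0.3,0,0,0,0.5],
    [0,0,-0.7,0,0,0,0.5],
    [0,0,-1,0,0,0,0.5],
    [0,0,-1,0,0,0,0.5],
  ],
)

```text
time_s: 31.27
eef_pos: [0.5244, 0.0006, 0.1158]
tcp_rot: [0.005, 0.013, 1.0, -0.001]
wrist_force: [2.0, -0.6, 1.0]
width: 0.0639
grip_force: 0.0
```

Request:
step_arm(
  rows=[
    [0.06,0.45,0,0,0,0,0.5],
    [0.125,0.898,0,0,0,0,0.5],
    [0.125,0.898,0,0,0,0,0.5],
  ],
)

```text
time_s: 31.52
eef_pos: [0.5112, 0.0779, 0.1093]
tcp_rot: [-0.001, 0.01, 1.0, 0.002]
wrist_force: [-0.5, -0.5, -0.1]
width: 0.0641
grip_force: 0.0
```

Request:
step_arm(
  rows=[
    [0.06,0.45,0,0,0,0,0.5],
    [0.125,0.898,0,0,0,0,0.5],
    [0.125,0.898,0,0,0,0,0.5],
  ],
)

```text
time_s: 31.77
eef_pos: [0.5029, 0.1501, 0.1089]
tcp_rot: [-0.001, 0.01, 1.0, 0.002]
wrist_force: [-0.1, -0.2, 0.7]
width: 0.0638
grip_force: 0.0
```

Request:
step_arm(
  rows=[
    [0.06,0.45,0,0,0,0,0.5],
    [0.125,0.898,0,0,0,0,0.5],
    [0.125,0.898,0,0,0,0,0.5],
  ],
)

```text
time_s: 32.02
eef_pos: [0.4949, 0.2219, 0.109]
tcp_rot: [-0.001, 0.01, 1.0, 0.002]
wrist_force: [-0.1, -0.6, 0.0]
width: 0.064
grip_force: 0.0
```

Request:
step_arm(
  rows=[
    [0.06,0.45,0,0,0,0,0.5],
    [0.125,0.898,0,0,0,0,0.5],
    [0.125,0.898,0,0,0,0,0.5],
  ],
)

```text
time_s: 32.27
eef_pos: [0.4869, 0.2938, 0.109]
tcp_rot: [-0.0, 0.01, 1.0, 0.002]
wrist_force: [0.5, -0.7, -0.2]
width: 0.0641
grip_force: 0.0
```

Request:
step_arm(
  rows=[
    [0.06,0.45,0,0,0,0.05,0.5],
    [0.125,0.898,0,0,0,0.099,0.5],
    [0.125,0.898,0,0,0,0.099,0.5],
    [0.125,0.898,0,0,0,0.099,0.5],
    [0.125,0.898,0,0,0,0.099,0.5],
  ],
)

```text
time_s: 32.68
eef_pos: [0.4798, 0.3604, 0.109]
tcp_rot: [-0.0, 0.087, 0.996, -0.001]
wrist_force: [0.8, -0.2, -0.2]
width: 0.0643
grip_force: 0.0
```

```bash
python3 - <<'E'
from bricks import *
o=env.observe(); print(o['eef_pos'],o['tcp_rot'],o['time_s'])
print('wrist');im,d,p,P=comps('wrist',box=(.3,.7,.15,.45))
print('top');comps('top',box=(.3,.6,-.1,.45))
E
```

```text
[0.47977593 0.36035775 0.10898507] [-3.57688472e-04  8.66607752e-02  9.96237437e-01 -8.66400020e-04] 32.6833
wrist
[0.3971 0.3743] LxW 0.072 0.034 ang 16.9 px [275.  83.] 9131 z 0.0367
[0.4803 0.362 ] LxW 0.072 0.034 ang -10.3 px [280. 229.] 6389 z 0.0367
top
[ 0.5202 -0.0021] LxW 0.068 0.031 ang -1.2 px [287. 232.] 249 z 0.039
[0.5009 0.3575] LxW 0.032 0.031 ang 79.5 px [171. 240.] 100 z 0.0363
[0.4452 0.001 ] LxW 0.071 0.034 ang -1.2 px [287. 257.] 274 z 0.0387
[0.399  0.3729] LxW 0.072 0.036 ang 16.9 px [167. 274.] 268 z 0.0366
```

Request:
step_arm(
  rows=[
    [0,0.015,0.4,0,0,0,0.5],
    [0,0.015,0.7,0,0,0,0.5],
    [0,0.015,0.9,0,0,0,0.5],
    [0,0.015,1,0,0,0,0.5],
    [0,0.015,1,0,0,0,0.5],
  ],
)

```text
time_s: 33.2
eef_pos: [0.4786, 0.3603, 0.027]
tcp_rot: [-0.002, 0.088, 0.996, -0.002]
wrist_force: [-0.2, -0.2, -0.8]
width: 0.0642
grip_force: 0.0
```

Request:
step_arm(
  rows=[
    [0,0,0.04,0,0,0,0.3],
    [0,0,0.04,0,0,0,0],
    [0,0,0.04,0,0,0,-0.4],
    [0,0,0.04,0,0,0,-0.4],
    [0,0,0.04,0,0,0,-0.4],
  ],
)

```text
time_s: 33.62
eef_pos: [0.4813, 0.3633, 0.0283]
tcp_rot: [0.001, 0.087, 0.996, 0.001]
wrist_force: [0.6, 0.3, 3.9]
width: 0.0333
grip_force: 40.7
```

Request:
step_arm(
  rows=[
    [0,0,0,0,0,0,-0.5],
    [0,0,0,0,0,0,-0.5],
    [0,0,0,0,0,0,-0.5],
    [0,0,0,0,0,0,-0.5],
  ],
)

```text
time_s: 33.95
eef_pos: [0.4812, 0.3633, 0.0283]
tcp_rot: [0.001, 0.087, 0.996, 0.001]
wrist_force: [0.4, -1.0, 5.5]
width: 0.0331
grip_force: 41.0
```

Request:
step_arm(
  rows=[
    [0,0,-0.2,0,0,0,-0.6],
    [0,0,-0.5,0,0,-0.03,-0.6],
    [0,0,-0.8,0,0,-0.099,-0.6],
    [0,0,-1,0,0,-0.099,-0.6],
    [0,0,-1,0,0,-0.099,-0.6],
  ],
)

```text
time_s: 34.37
eef_pos: [0.4822, 0.3641, 0.1109]
tcp_rot: [0.003, 0.013, 1.0, 0.002]
wrist_force: [1.2, 0.2, 0.5]
width: 0.0335
grip_force: 40.3
```

Request:
step_arm(
  rows=[
    [0,0,0,0,0,0,-0.6],
    [0.08,-0.3,0,0,0,0,-0.6],
    [0.17,-0.6,0,0,0,0,-0.6],
    [0.258,-0.904,0,0,0,0,-0.6],
  ],
)

```text
time_s: 34.7
eef_pos: [0.4555, 0.2896, 0.1034]
tcp_rot: [-0.002, 0.012, 1.0, -0.001]
wrist_force: [0.2, 0.0, -0.1]
width: 0.033
grip_force: 40.3
```

Request:
step_arm(
  rows=[
    [0.08,-0.3,0,0,0,0,-0.6],
    [0.17,-0.6,0,0,0,0,-0.6],
    [0.258,-0.904,0,0,0,0,-0.6],
  ],
)

```text
time_s: 34.95
eef_pos: [0.4328, 0.2175, 0.1036]
tcp_rot: [-0.002, 0.013, 1.0, -0.001]
wrist_force: [-0.4, 0.0, 0.3]
width: 0.0332
grip_force: 40.3
```

Request:
step_arm(
  rows=[
    [0.08,-0.3,0,0,0,0,-0.6],
    [0.17,-0.6,0,0,0,0,-0.6],
    [0.258,-0.904,0,0,0,0,-0.6],
  ],
)

```text
time_s: 35.2
eef_pos: [0.4102, 0.146, 0.1037]
tcp_rot: [-0.002, 0.013, 1.0, -0.0]
wrist_force: [0.3, -0.9, -0.5]
width: 0.0332
grip_force: 40.3
```

Request:
step_arm(
  rows=[
    [0.08,-0.3,0,0,0,0,-0.6],
    [0.17,-0.6,0,0,0,0,-0.6],
    [0.258,-0.904,0,0,0,0,-0.6],
  ],
)

```text
time_s: 35.45
eef_pos: [0.3877, 0.0746, 0.1039]
tcp_rot: [-0.002, 0.013, 1.0, -0.0]
wrist_force: [0.6, -0.4, -0.1]
width: 0.0331
grip_force: 40.3
```

Request:
step_arm(
  rows=[
    [0.08,-0.3,0,0,0,0,-0.6],
    [0.17,-0.6,0,0,0,0,-0.6],
    [0.258,-0.904,0,0,0,0,-0.6],
    [0.258,-0.904,0,0,0,0,-0.6],
    [0.258,-0.904,0,0,0,0,-0.6],
  ],
)

```text
time_s: 35.87
eef_pos: [0.366, 0.0033, 0.1044]
tcp_rot: [-0.002, 0.015, 1.0, 0.001]
wrist_force: [0.3, -0.4, -0.9]
width: 0.033
grip_force: 40.4
```

Request:
step_arm(
  rows=[
    [0,0,0,0,0,0,-0.6],
    [0,0,0,0,0,0,-0.6],
    [0,0,0,0,0,0,-0.6],
  ],
)

```text
time_s: 36.12
eef_pos: [0.3674, 0.0046, 0.106]
tcp_rot: [-0.0, 0.012, 1.0, 0.0]
wrist_force: [-0.7, -0.4, -1.1]
width: 0.0333
grip_force: 40.4
```

```bash
python3 - <<'E'
from bricks import *
o=env.observe(); print(o['eef_pos'],o['tcp_rot'],o['time_s'])
z=o['eef_pos'][2]
im,d,p,P=comps('wrist',box=(.2,.65,-.1,.1),zr=(z-.02,z+.02))
comps('top',box=(.3,.6,-.1,.45))
E
```

```text
[0.36740908 0.00463428 0.10598499] [-4.90849015e-04  1.20530104e-02  9.99927214e-01  2.26156660e-04] 36.1167
[0.3666 0.0044] LxW 0.073 0.061 ang -1.3 px [276. 294.] 18274 z 0.1144
[ 0.5202 -0.0021] LxW 0.068 0.031 ang -1.2 px [287. 232.] 246 z 0.0391
[0.4451 0.001 ] LxW 0.071 0.034 ang -1.2 px [287. 257.] 276 z 0.0389
[0.3989 0.3725] LxW 0.072 0.036 ang 15.8 px [166. 274.] 270 z 0.0363
```

Request:
step_arm(
  rows=[
    [-0.012,0,0.2,0,0,0,-0.6],
    [-0.012,0,0.45,0,0,0,-0.6],
    [-0.012,0,0.65,0,0,0,-0.6],
    [-0.012,0,0.8,0,0,0,-0.6],
    [-0.012,0,0.86,0,0,0,-0.6],
  ],
)

```text
time_s: 36.63
eef_pos: [0.367, 0.0045, 0.0357]
tcp_rot: [-0.002, 0.012, 1.0, 0.0]
wrist_force: [-1.2, -0.1, -0.5]
width: 0.0333
grip_force: 40.4
```

Request:
step_arm(
  rows=[
    [0,0,0.02,0,0,0,-0.6],
    [0,0,0.02,0,0,0,-0.6],
    [0,0,0.02,0,0,0,-0.6],
    [0,0,0.02,0,0,0,-0.6],
  ],
)

```text
time_s: 36.97
eef_pos: [0.3695, 0.0037, 0.0372]
tcp_rot: [0.001, 0.013, 1.0, -0.0]
wrist_force: [-0.2, 0.2, -1.2]
width: 0.0335
grip_force: 40.4
```

Request:
step_arm(
  rows=[
    [0.012,0.01,0.02,0,0,0,-0.6],
    [0.012,0.01,0.05,0,0,0,-0.6],
    [0.012,0.01,0.075,0,0,0,-0.6],
    [0.012,0.01,0.09,0,0,0,-0.6],
    [0.012,0.01,0.09,0,0,0,-0.6],
  ],
)

```text
time_s: 37.38
eef_pos: [0.3679, 0.0045, 0.0302]
tcp_rot: [0.0, 0.013, 1.0, -0.0]
wrist_force: [-2.1, -0.7, 6.7]
width: 0.0334
grip_force: 41.2
```

Request:
step_arm(
  rows=[
    [0,0,0.01,0,0,0,-0.6],
    [0,0,0.01,0,0,0,-0.6],
    [0,0,0.01,0,0,0,-0.6],
  ],
)

```text
time_s: 37.63
eef_pos: [0.368, 0.0045, 0.0302]
tcp_rot: [0.0, 0.013, 1.0, -0.0]
wrist_force: [-4.9, 0.2, 11.3]
width: 0.0332
grip_force: 41.9
```

Request:
step_arm(
  rows=[
    [0,0,0,0,0,0,0],
    [0,0,0,0,0,0,0.3],
    [0,0,0,0,0,0,0.5],
    [0,0,0,0,0,0,0.5],
    [0,0,0,0,0,0,0.5],
  ],
)

```text
time_s: 38.05
eef_pos: [0.3673, 0.0046, 0.0277]
tcp_rot: [-0.0, 0.013, 1.0, 0.0]
wrist_force: [0.1, -0.2, -0.4]
width: 0.0639
grip_force: 0.0
```

Request:
step_arm(
  rows=[
    [0,0,-0.3,0,0,0,0.5],
    [0,0,-0.7,0,0,0,0.5],
    [0,0,-1,0,0,0,0.5],
    [0,0,-1,0,0,0,0.5],
  ],
)

```text
time_s: 38.38
eef_pos: [0.3711, 0.004, 0.1133]
tcp_rot: [0.005, 0.013, 1.0, -0.001]
wrist_force: [1.1, -0.5, -0.1]
width: 0.0641
grip_force: 0.0
```

Request:
step_arm(
  rows=[
    [-0.02,0.45,0,0,0,0,0.5],
    [-0.049,0.926,0,0,0,0,0.5],
    [-0.049,0.926,0,0,0,0,0.5],
  ],
)

```text
time_s: 38.63
eef_pos: [0.3732, 0.0835, 0.1079]
tcp_rot: [0.0, 0.009, 1.0, 0.002]
wrist_force: [0.4, -0.5, 0.4]
width: 0.064
grip_force: 0.0
```

Request:
step_arm(
  rows=[
    [-0.02,0.45,0,0,0,0,0.5],
    [-0.049,0.926,0,0,0,0,0.5],
    [-0.049,0.926,0,0,0,0,0.5],
  ],
)

```text
time_s: 38.88
eef_pos: [0.3789, 0.1574, 0.1075]
tcp_rot: [-0.0, 0.009, 1.0, 0.002]
wrist_force: [-1.7, -0.5, 0.3]
width: 0.0639
grip_force: 0.0
```

Request:
step_arm(
  rows=[
    [-0.02,0.45,0,0,0,0,0.5],
    [-0.049,0.926,0,0,0,0,0.5],
    [-0.049,0.926,0,0,0,0,0.5],
  ],
)

```text
time_s: 39.13
eef_pos: [0.385, 0.2309, 0.1073]
tcp_rot: [-0.0, 0.01, 1.0, 0.002]
wrist_force: [-1.3, -1.1, 1.0]
width: 0.0638
grip_force: 0.0
```

Request:
step_arm(
  rows=[
    [-0.02,0.45,0,0,0,0,0.5],
    [-0.049,0.926,0,0,0,0,0.5],
    [-0.049,0.926,0,0,0,0,0.5],
  ],
)

```text
time_s: 39.38
eef_pos: [0.3911, 0.3045, 0.1069]
tcp_rot: [-0.0, 0.01, 1.0, 0.001]
wrist_force: [-0.1, -1.0, -0.3]
width: 0.0641
grip_force: 0.0
```

Request:
step_arm(
  rows=[
    [-0.02,0.45,0,0,0,-0.07,0.5],
    [-0.049,0.926,0,0,0,-0.14,0.5],
    [-0.049,0.926,0,0,0,-0.214,0.5],
    [-0.049,0.926,0,0,0,-0.214,0.5],
    [-0.049,0.926,0,0,0,-0.214,0.5],
  ],
)

```text
time_s: 39.8
eef_pos: [0.3965, 0.3732, 0.1072]
tcp_rot: [-0.001, -0.146, 0.989, -0.001]
wrist_force: [0.0, -0.7, 0.1]
width: 0.064
grip_force: 0.0
```

```bash
python3 - <<'E'
from bricks import *
o=env.observe(); print(o['eef_pos'],o['tcp_rot'],o['time_s'])
print('wrist');im,d,p,P=comps('wrist',box=(.25,.7,.15,.45))
print('top');comps('top',box=(.25,.6,-.1,.45))
E
```

```text
[0.39645335 0.37321274 0.10724368] [-8.60600035e-04 -1.45821442e-01  9.89310180e-01 -8.57082330e-04] 39.8
wrist
[0.3967 0.3741] LxW 0.072 0.034 ang 16.8 px [278. 231.] 6449 z 0.0366
top
[ 0.5202 -0.0021] LxW 0.068 0.031 ang -1.2 px [287. 232.] 249 z 0.0391
[0.4451 0.001 ] LxW 0.071 0.034 ang -1.3 px [287. 257.] 275 z 0.0386
[0.4209 0.3801] LxW 0.035 0.023 ang -78.5 px [164. 266.] 75 z 0.0367
[0.3689 0.0026] LxW 0.071 0.034 ang -1.2 px [287. 282.] 277 z 0.0387
[0.3747 0.3645] LxW 0.037 0.02 ang -72.5 px [169. 282.] 72 z 0.0365
```

Bottom course is in place. Grip brick D.

Request:
step_arm(
  rows=[
    [0,0,0.4,0,0,0,0.5],
    [0,0,0.7,0,0,0,0.5],
    [0,0,0.9,0,0,0,0.5],
    [0,0,0.97,0,0,0,0.5],
    [0,0,0.97,0,0,0,0.5],
  ],
)

```text
time_s: 40.32
eef_pos: [0.3955, 0.3723, 0.0288]
tcp_rot: [-0.002, -0.146, 0.989, -0.001]
wrist_force: [-0.3, -0.3, -0.8]
width: 0.0638
grip_force: 0.0
```

Request:
step_arm(
  rows=[
    [0,0,0.04,0,0,0,0.3],
    [0,0,0.04,0,0,0,0],
    [0,0,0.04,0,0,0,-0.4],
    [0,0,0.04,0,0,0,-0.4],
    [0,0,0.04,0,0,0,-0.4],
  ],
)

```text
time_s: 40.73
eef_pos: [0.3979, 0.3752, 0.0291]
tcp_rot: [0.001, -0.147, 0.989, 0.001]
wrist_force: [0.5, -0.3, 4.2]
width: 0.0327
grip_force: 40.9
```

Request:
step_arm(
  rows=[
    [0,0,0,0,0,0,-0.5],
    [0,0,0,0,0,0,-0.5],
    [0,0,0,0,0,0,-0.5],
    [0,0,0,0,0,0,-0.5],
  ],
)

```text
time_s: 41.07
eef_pos: [0.3979, 0.3752, 0.0291]
tcp_rot: [0.002, -0.147, 0.989, 0.001]
wrist_force: [-0.2, -0.3, 5.7]
width: 0.0332
grip_force: 41.1
```

Request:
step_arm(
  rows=[
    [0,0,-0.2,0,0,0,-0.6],
    [0,0,-0.5,0,0,0.07,-0.6],
    [0,0,-0.8,0,0,0.14,-0.6],
    [0,0,-1,0,0,0.214,-0.6],
    [0,0,-1,0,0,0.214,-0.6],
  ],
)

```text
time_s: 41.48
eef_pos: [0.3988, 0.3761, 0.1115]
tcp_rot: [0.003, 0.014, 1.0, 0.002]
wrist_force: [0.3, 0.3, 0.8]
width: 0.0331
grip_force: 40.4
```

Request:
step_arm(
  rows=[
    [0,0,0,0,0,0,-0.6],
    [-0.015,-0.3,0,0,0,0,-0.6],
    [-0.03,-0.6,0,0,0,0,-0.6],
    [-0.047,-0.928,0,0,0,0,-0.6],
  ],
)

```text
time_s: 41.82
eef_pos: [0.3969, 0.2989, 0.1046]
tcp_rot: [-0.002, 0.011, 1.0, -0.001]
wrist_force: [0.1, -0.3, -0.1]
width: 0.033
grip_force: 40.4
```

Request:
step_arm(
  rows=[
    [-0.015,-0.3,0,0,0,0,-0.6],
    [-0.03,-0.6,0,0,0,0,-0.6],
    [-0.047,-0.928,0,0,0,0,-0.6],
  ],
)

```text
time_s: 42.07
eef_pos: [0.3986, 0.2243, 0.1046]
tcp_rot: [-0.002, 0.011, 1.0, -0.001]
wrist_force: [0.0, -0.2, -0.3]
width: 0.0333
grip_force: 40.4
```

Request:
step_arm(
  rows=[
    [-0.015,-0.3,0,0,0,0,-0.6],
    [-0.03,-0.6,0,0,0,0,-0.6],
    [-0.047,-0.928,0,0,0,0,-0.6],
  ],
)

```text
time_s: 42.32
eef_pos: [0.4004, 0.1502, 0.1047]
tcp_rot: [-0.002, 0.011, 1.0, -0.0]
wrist_force: [1.0, -0.5, -0.1]
width: 0.0332
grip_force: 40.4
```

Request:
step_arm(
  rows=[
    [-0.015,-0.3,0,0,0,0,-0.6],
    [-0.03,-0.6,0,0,0,0,-0.6],
    [-0.047,-0.928,0,0,0,0,-0.6],
  ],
)

```text
time_s: 42.57
eef_pos: [0.4023, 0.0762, 0.1048]
tcp_rot: [-0.002, 0.011, 1.0, 0.0]
wrist_force: [-0.0, -0.2, -1.0]
width: 0.0336
grip_force: 40.4
```

Request:
step_arm(
  rows=[
    [-0.015,-0.3,0,0,0,0,-0.6],
    [-0.03,-0.6,0,0,0,0,-0.6],
    [-0.047,-0.928,0,0,0,0,-0.6],
    [-0.047,-0.928,0,0,0,0,-0.6],
    [-0.047,-0.928,0,0,0,0,-0.6],
  ],
)

```text
time_s: 42.98
eef_pos: [0.4045, 0.0022, 0.1052]
tcp_rot: [-0.002, 0.013, 1.0, 0.001]
wrist_force: [0.2, -1.0, -0.2]
width: 0.0333
grip_force: 40.5
```

Request:
step_arm(
  rows=[
    [0,0,0,0,0,0,-0.6],
    [0,0,0,0,0,0,-0.6],
    [0,0,0,0,0,0,-0.6],
    [0,0,0,0,0,0,-0.6],
  ],
)

```text
time_s: 43.32
eef_pos: [0.4057, 0.0037, 0.1071]
tcp_rot: [-0.0, 0.012, 1.0, 0.0]
wrist_force: [-0.4, 0.7, -0.5]
width: 0.0329
grip_force: 40.5
```

```bash
python3 - <<'E'
from bricks import *
o=env.observe(); print(o['eef_pos'],o['tcp_rot'],o['time_s'])
z=o['eef_pos'][2]
im,d,p,P=comps('wrist',box=(.2,.65,-.1,.1),zr=(z-.02,z+.02)); comps('wrist',box=(.2,.65,-.1,.1),zr=(.03,.045))
comps('top',box=(.25,.6,-.1,.45))
E
```

```text
[0.4057495  0.00366079 0.10705223] [-2.37699507e-04  1.18367522e-02  9.99929908e-01  1.15013065e-04] 43.3167
[0.4045 0.0036] LxW 0.073 0.061 ang -0.3 px [276. 293.] 18107 z 0.1147
[0.3577 0.0045] LxW 0.052 0.034 ang -1.4 px [277. 153.] 5838 z 0.0387
[5.248e-01 5.000e-04] LxW 0.034 0.021 ang 87.0 px [277. 393.] 943 z 0.0387
[ 0.5202 -0.0021] LxW 0.068 0.031 ang -1.2 px [287. 232.] 247 z 0.0393
[0.4605 0.0007] LxW 0.04 0.034 ang -1.3 px [287. 252.] 160 z 0.0386
```

Request:
step_arm(
  rows=[
    [-0.01,0,0.1,0,0,0,-0.6],
    [-0.01,0,0.2,0,0,0,-0.6],
    [-0.01,0,0.3,0,0,0,-0.6],
    [-0.01,0,0.38,0,0,0,-0.6],
    [-0.01,0,0.42,0,0,0,-0.6],
  ],
)

```text
time_s: 43.88
eef_pos: [0.4055, 0.0029, 0.0718]
tcp_rot: [-0.001, 0.013, 1.0, 0.0]
wrist_force: [0.1, -0.3, -0.7]
width: 0.0333
grip_force: 40.5
```

Request:
step_arm(
  rows=[
    [0,0,0.02,0,0,0,-0.6],
    [0,0,0.02,0,0,0,-0.6],
    [0,0,0.02,0,0,0,-0.6],
    [0,0,0.02,0,0,0,-0.6],
  ],
)

```text
time_s: 44.22
eef_pos: [0.4071, 0.0027, 0.0725]
tcp_rot: [0.0, 0.013, 1.0, -0.0]
wrist_force: [-1.0, -0.5, 0.1]
width: 0.0332
grip_force: 40.5
```

Request:
step_arm(
  rows=[
    [0,0.01,0.03,0,0,0,-0.6],
    [0,0.01,0.05,0,0,0,-0.6],
    [0,0.01,0.075,0,0,0,-0.6],
    [0,0.01,0.085,0,0,0,-0.6],
    [0,0.01,0.09,0,0,0,-0.6],
  ],
)

```text
time_s: 44.63
eef_pos: [0.4066, 0.0036, 0.065]
tcp_rot: [-0.0, 0.013, 1.0, 0.0]
wrist_force: [-1.9, -0.7, 3.3]
width: 0.033
grip_force: 40.9
```

Request:
step_arm(
  rows=[
    [0,0,0.005,0,0,0,-0.6],
    [0,0,0.005,0,0,0,-0.6],
    [0,0,0.005,0,0,0,-0.6],
  ],
)

```text
time_s: 44.88
eef_pos: [0.4066, 0.0036, 0.065]
tcp_rot: [-0.0, 0.013, 1.0, 0.0]
wrist_force: [-3.0, 0.3, 4.8]
width: 0.033
grip_force: 41.2
```

Seated at 65 mm. Release, lift and back off for a full check.

Request:
step_arm(
  rows=[
    [0,0,0,0,0,0,0],
    [0,0,0,0,0,0,0.3],
    [0,0,0,0,0,0,0.5],
    [0,0,0,0,0,0,0.5],
    [0,0,0,0,0,0,0.5],
  ],
)

```text
time_s: 45.3
eef_pos: [0.4067, 0.0036, 0.0643]
tcp_rot: [-0.0, 0.013, 1.0, 0.0]
wrist_force: [0.3, -0.2, -1.0]
width: 0.0638
grip_force: 0.0
```

Request:
step_arm(
  rows=[
    [0,0,-0.2,0,0,0,0.5],
    [0,0,-0.6,0,0,0,0.5],
    [0,0,-1,0,0,0,0.5],
    [0,0,-1,0,0,0,0.5],
  ],
)

```text
time_s: 45.63
eef_pos: [0.4107, 0.003, 0.151]
tcp_rot: [0.006, 0.013, 1.0, -0.001]
wrist_force: [1.0, 0.1, 0.8]
width: 0.0641
grip_force: 0.0
```

Request:
step_arm(
  rows=[
    [0,0,-0.4,0,0,0,0.5],
    [0,0,-0.9,0,0,0,0.5],
    [0,0,-1,0,0,0,0.5],
    [0,0,-1,0,0,0,0.5],
  ],
)

```text
time_s: 45.97
eef_pos: [0.4091, 0.0032, 0.2284]
tcp_rot: [0.004, 0.013, 1.0, -0.001]
wrist_force: [-0.3, 0.4, -0.3]
width: 0.0639
grip_force: 0.0
```

Request:
step_arm(
  rows=[
    [0.2,0.4,-0.5,0,0,0,0.5],
    [0.2,0.8,-0.5,0,0,0,0.5],
    [0.2,1,-0.5,0,0,0,0.5],
    [0.2,1,-0.5,0,0,0,0.5],
  ],
)

```text
time_s: 46.3
eef_pos: [0.3927, 0.0865, 0.264]
tcp_rot: [0.0, 0.011, 1.0, 0.001]
wrist_force: [-1.2, 0.3, -0.8]
width: 0.0641
grip_force: 0.0
```

Request:
step_arm(
  rows=[
    [0,0.4,0,0,0,0,0.5],
    [0,0.8,0,0,0,0,0.5],
    [0,1,0,0,0,0,0.5],
    [0,1,0,0,0,0,0.5],
    [0,1,0,0,0,0,0.5],
  ],
)

```text
time_s: 46.72
eef_pos: [0.3944, 0.1636, 0.2627]
tcp_rot: [-0.001, 0.012, 1.0, -0.001]
wrist_force: [-0.1, 0.1, -0.5]
width: 0.0641
grip_force: 0.0
```

```bash
python3 - <<'E'
from bricks import *
o=env.observe(); print(o['eef_pos'],o['time_s'],o['wrist_force'])
print('top');im,d,p,P=comps('top',box=(.25,.6,-.1,.45)); comps('top',box=(.25,.6,-.1,.2),zr=(.06,.085))
m=(P[...,2]>.155)&(P[...,2]<.19)&(abs(P[...,0]-.67)<.05)&(abs(P[...,1]+.04)<.04); print('rod',P[m].mean(0),m.sum())
print('wrist'); comps('wrist',box=(.25,.6,-.1,.1)); comps('wrist',box=(.25,.6,-.1,.1),zr=(.06,.085))
s,_,_=snap('side')
a=cv2.resize(im[150:310,250:430],(450,400),interpolation=cv2.INTER_CUBIC); b=cv2.resize(s[140:400,150:420],None,fx=400/260,fy=400/260)[:, :350]
cv2.imwrite('pics/f.png',np.hstack([a,b]))
E
```

```text
[0.39435142 0.16358377 0.26274245] 46.7167 [-0.12901534  0.11567494 -0.52361179]
top
[ 0.5202 -0.0021] LxW 0.068 0.031 ang -1.2 px [287. 232.] 243 z 0.0391
[0.4606 0.0007] LxW 0.04 0.034 ang -1.2 px [287. 251.] 146 z 0.0391
[0.3506 0.003 ] LxW 0.034 0.034 ang -1.3 px [286. 288.] 131 z 0.0387
[0.4065 0.002 ] LxW 0.072 0.033 ang -1.2 px [287. 270.] 296 z 0.0727
rod [ 0.66698991 -0.04271399  0.16916108] 43
wrist
[0.4425 0.003 ] LxW 0.223 0.035 ang -1.5 px [129. 218.] 4822 z 0.0384
[0.4054 0.0036] LxW 0.072 0.034 ang -1.6 px [108. 197.] 3057 z 0.0725
```

View pics/f.png

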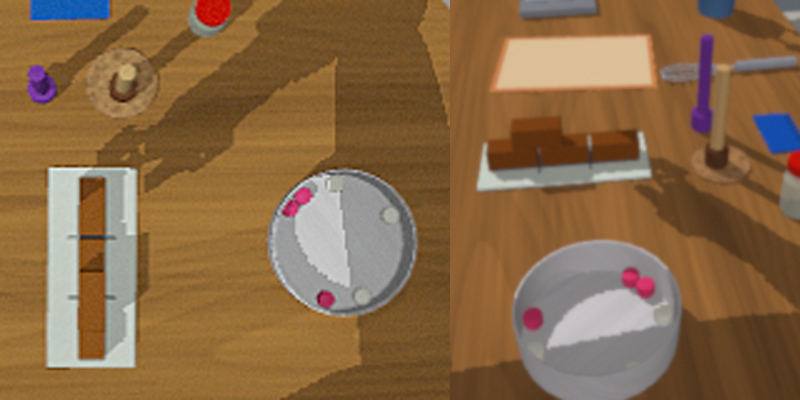

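The wall stands 3+1 on the strip within about 2 mm and the mat is empty. All six beads are in the pan and the rod is upright on its coaster. Handing in.

```bash
python3 -c "
from workcell import env
print(env.close_job())"
```

```text
the job is handed in; nothing more can be done
None
```

The job is handed in after about 47 s of robot time, with no verdict returned: beads stirred three full turns with none spilled, rod upright on its coaster, and all four bricks present built as a 3+1 wall within about 2 mm.

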